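# Make up a priming kit and an oil-inspection kit in two bottle carriers

## Robot

A 7-joint arm with a two-finger parallel gripper is mounted at the origin on a cart in front of the work surface, level with it; the furniture and walls round the work are solid. World frame = base frame: x ahead of the robot, y to its left, z up, the work surface at z = 0. Lengths are in m, angles in rad, forces in N, time in s.
With the tool pointing down it reaches from about 0.4 to 0.85 m from the base axis. Payload 4.5 kg.
Tool frame: the origin (TCP) lies between the finger pads; the fingertips stand bot.tip_reach ahead of it and the grasp point (between the pads) lies 6 mm ahead of it (bot.tip_reach is the distance from the TCP to the fingertips, in m); z points along the fingers, y is the direction in which the jaws open and shut (so a half turn about z gives the same grasp; the last joint's range is limited). The gripper opens to 85 mm and grips with 20 to 120 N. Pads are 22 mm wide; open, the fingers measure 114 mm over their backs; the gripper's body (76 mm by 85 mm) begins 54 mm behind the grasp point. The pads swing forward as they close: fully open they stand 13 mm farther back than shut.
Start: joints at [-1.101, 0.689, -0.195, 1.565, 0.157, 0.902, -0.215], TCP at [0.264, 0.567, 0.256] pointing down, gripper open.
Joint ranges: [-3.01, 3.01], [-0.46, 2.08], [-1.47, 1.51], [0.13, 2.56], [-1, 4.14], [0.04, 2.09], [-2.66, 2.66]. Speed limits (rad/s): [2.57, 2.57, 3.14, 3.14, 3.14, 3.14, 3.14].

## Interface

Orientations are given as a unit quaternion [w, x, y, z].
In Python, from cell import bot gives the robot as it stands.
- The arm moves only by the tool drive_tool, never from a script. Its arguments are lists of equal length, an entry for each row: "rotation": the turn, a rotation vector about the tool's x, y, z in degrees, a list of three; "travel": the shift along the tool's x, y, z in cm, a list of three; "gripper": the finger opening in cm, from 0 to 8.54. A call has 1 to 10 rows; each row is the pose to reach, as a shift and turn from the pose commanded when the call began, along the tool's axes at that moment; what a row does not reach only later rows make up. A row lasts 1/12 s, in which the tool goes at most 41.7 mm and 7.16 degrees, less where a joint would pass 70% of its speed; a pose out of reach is approached as far as the arm can. A call with a gripper value outside its range is refused whole. The fingers move at their own pace and stop on an object; "newtons" is the grip in N (left out, the last holds). Time passes only in rows, so rows that repeat a pose let the fingers close. It gives the time, the measured TCP pose, the force and the opening at its end, in the units of the state.
- bot.sense(): the state, without advancing time (a new reading comes with each control period).
- bot.get_image(name): name is "scene" or "top" or "wrist"; returns a dict with "image" (384x512x3 uint8, red, green, blue), "depth" (384x512 float32, m along the optical axis (not along the pixel's ray), 0 where there is no reading), "camera_matrix" (3x3 intrinsics, pixels), "dist" ([k1, k2, p1, p2, k3] as OpenCV has them; the pictures are not rectified), "rvec" (rotation vector, rad) and "tvec" (3), from world to camera coordinates, as OpenCV has them. Camera axes: x right, y down, z forward; pixel columns grow to the right and rows downward; lengths in m; the calibration is good to about 2 mm. A picture is of the moment at which its call begins.
- bot.hand_in(): hands the job in, once; it reports no verdict.
The state is a dict: "clock": time; "joint_pos": joint angles; "dq": joint speeds; "joint_torque": joint torques, N m; "ee_pos": TCP position; "ee_rot": TCP orientation; "contact_force": force on the tool from outside, world axes, zero at the start; "wrist_torque": the same for the moment, N m; "width": finger opening in m.
Only numpy, scipy, OpenCV 4.12 (cv2) and the standard library are available. Lean on these libraries where they do the work, as an engineer would, in place of code of your own. Each camera call takes 0.05 s, during which the arm holds its last target.

## Task

Make up the two kits for the next aligner users. The priming kit goes in the long carrier, the one with a rubber pad: primer bottle and swab pot each standing in a hole of its own, down on the carrier's floor, and the timer lying flat, buttons up, on the middle of the rubber pad; the oil-inspection kit goes in the short carrier: objective canister and oil dropper bottle, each standing in a hole of its own. Keep the bottles, the pot and the canister upright all the while, and leave the specimen tube standing where it is.

Things in the scene. Friction and masses are not known exactly. Their poses are not given: they have to be found in the camera images.
- primer_bottle: Primer bottle: brown squat bottle with a paper label and a black screw cap. Body 37 mm across up to 53 mm height, cap 21 mm across, 64 mm tall in all, about 70 g (50 to 100 g); grip the body. Stands upright at the start. Origin: centre of the underside, z up along its axis.
- swab_pot: Swab pot: clear open round pot, 34 mm across and 50 mm tall, with white swabs sticking out to 92 mm; about 60 g; grip the pot's wall from the sides. Stands upright at the start. Origin: centre of the underside, z up along its axis.
- timer: Timer: flat light grey box with a small display and three buttons on top, lying flat; 46 mm (its x) by 52 mm (its y) by 19 mm tall (its sides rise to 17 mm), about 70 g; grip across two opposite sides. Origin: centre of the underside, z up.
- objective_can: Objective canister: black ribbed cylinder, 35 mm across up to 30 mm height and 37 mm above that, 57 mm tall, no narrower neck; 85 to 145 g. Stands upright at the start. Origin: centre of the underside, z up along its axis.
- drop_bottle: Oil dropper bottle: slender brown bottle with a paper label and a black pointed dropper nozzle. Body 32 mm across up to 48 mm height, neck 18 mm across above, 76 mm tall to the tip of the nozzle; about 50 g; grip the body. Stands upright at the start. Origin: centre of the underside, z up along its axis.
- slide_tube: Specimen tube, not wanted in either kit: slim dark tube with a grey cap, 24 mm across, 109 mm tall, about 60 g, standing loose among the stock. Leave it standing where it is. Origin: centre of the underside, z up along its axis.
- pad_carrier: Long carrier: low bare-metal bottle carrier, 72 mm (x) by 194 mm (y), 22 mm tall, does not move. Origin: centre of its underside, y along its length, z up. Two round holes 50 mm across in its top plate at x = 0, y = +64 and +6 mm; a bottle in a hole stands on the floor at z = 5 mm. Black rubber pad 62 mm (x) by 64 mm (y) centred at x = 0, y = -57 mm, its top at z = 24 mm.
- plain_carrier: Short carrier: the same make without a pad, 72 mm (x) by 124 mm (y), 22 mm tall, does not move. Origin: centre of its underside, y along its length, z up. Two round holes 50 mm across in its top plate at x = 0, y = +29 and -29 mm; a bottle in a hole stands on the floor at z = 5 mm. Carriers and stock stand on the right half of the worktop; the tall aligner fills the left, so come in clear of it.
Mind the look-alikes: they are no part of the job. There is more than one size of the slide_tube; the job needs the larger.

How it is judged:
At the end, for the whole second after the job is handed in: Primer and swab pot in the long carrier's holes, canister and dropper in the short one's (within 14 mm of a hole's centre, on the floor, upright to 0.15 rad); timer flat on the pad, centre within 15 mm of its middle each way; specimen tube within 30 mm of its start; all at rest (x of primer_bottle in the frame of pad_carrier between -0.014 and 0.014 m and z of primer_bottle in the frame of pad_carrier between 0 and 0.012 m and (y of primer_bottle in the frame of pad_carrier between 0.05 and 0.078 m or y of primer_bottle in the frame of pad_carrier between -0.008 and 0.02 m) and angle between each of primer_bottle, swab_pot, objective_can, drop_bottle's own z axis and vertical below 0.15 rad and linear speed of each of primer_bottle, swab_pot, timer, objective_can, drop_bottle below 0.02 m/s and angular speed of each of primer_bottle, swab_pot, timer, objective_can, drop_bottle below 0.3 rad/s and x of swab_pot in the frame of pad_carrier between -0.014 and 0.014 m and z of swab_pot in the frame of pad_carrier between 0 and 0.012 m and (y of swab_pot in the frame of pad_carrier between 0.05 and 0.078 m or y of swab_pot in the frame of pad_carrier between -0.008 and 0.02 m) and x of timer in the frame of pad_carrier between -0.015 and 0.015 m and y of timer in the frame of pad_carrier between -0.072 and -0.042 m and z of timer in the frame of pad_carrier between 0.019 and 0.03 m and angle between timer's own z axis and vertical below 0.1 rad and x of objective_can in the frame of plain_carrier between -0.014 and 0.014 m and z of objective_can in the frame of plain_carrier between 0 and 0.012 m and (y of objective_can in the frame of plain_carrier between 0.015 and 0.043 m or y of objective_can in the frame of plain_carrier between -0.043 and -0.015 m) and x of drop_bottle in the frame of plain_carrier between -0.014 and 0.014 m and z of drop_bottle in the frame of plain_carrier between 0 and 0.012 m and (y of drop_bottle in the frame of plain_carrier between 0.015 and 0.043 m or y of drop_bottle in the frame of plain_carrier between -0.043 and -0.015 m) and distance of slide_tube from where it was at the start of the episode below 0.03 m and angle between slide_tube's own z axis and vertical below 0.2 rad); the robot touches nothing.
It fails at once if a bottle, the swab pot or the canister is tipped by more than 0.7 rad (angle between any of primer_bottle, swab_pot, objective_can, drop_bottle's own z axis and vertical above 0.7 rad).
It fails at once if the specimen tube is moved by more than 30 mm or knocked over (distance of slide_tube from where it was at the start of the episode above 0.03 m or angle between slide_tube's own z axis and vertical above 0.7 rad).
It also fails if it takes over 115 s, if anything falls off the work surface, if the arm or the gripper's body presses on something with over 40 N, if the wrist force passes 120 N, or if a joint passes its speed limit or range.

## Working session

There is one attempt and no reset: what is moved stays moved. The work goes in short steps, Python scripts to look and compute and a tool call to move; the robot and the scene stay as the last step left them, time stands still between calls to the robot, and variables do not carry over. Pictures are saved under pics/ and viewed, and the job is handed in when it is done.

Besides the shell and the picture viewer there is one more tool, called after "Emit:" as name(argument=value, ...) on one line, values as JSON. drive_tool: Moves the arm, as the interface text tells. Its arguments: {"type":"object","properties":{"rotation":{"type":"array"},"travel":{"type":"array"},"gripper":{"type":"array"},"newtons":{"type":"number"}},"required":["rotation","travel","gripper"]}

```bash
ls; mkdir -p pics; python3 - <<'E'
from cell import bot
import cv2
print(bot.sense(), bot.tip_reach)
for n in ["scene","top","wrist"]:
    d=bot.get_image(n)
    cv2.imwrite(f"pics/{n}0.png",d["image"][:,:,::-1])
    import numpy as np
    R=cv2.Rodrigues(np.array(d["rvec"],float))[0]
    print(n,d["camera_matrix"],d["dist"],(-R.T@np.array(d["tvec"]).reshape(3)), R[2])
E
```

```text
pics
{'clock': 0.0, 'joint_pos': array([-1.10117737,  0.69001392, -0.1945078 ,  1.56635813,  0.15729556,
        0.90250892, -0.21510359]), 'dq': array([-0.00010459,  0.00028254, -0.00016986, -0.00139005,  0.0006332 ,
       -0.0011425 , -0.00152791]), 'joint_torque': array([ 7.41640861e-05, -5.39605165e+01, -1.26684230e+00, -1.58549809e+01,
        9.06041736e-03,  9.24608787e-03,  7.52340803e-07]), 'ee_pos': array([0.26363184, 0.56599824, 0.25546142]), 'ee_rot': array([-1.37508087e-04,  2.16152294e-01,  9.76359199e-01, -9.38522150e-04]), 'contact_force': array([-0.12290365, -0.14423379,  0.05664092]), 'wrist_torque': array([ 0.04021524, -0.04576145, -0.03231073]), 'width': 0.08574966779149455} 0.025
scene [[476.09935264   0.         258.6524628 ]
 [  0.         476.09935264 191.16023328]
 [  0.           0.           1.        ]] [-0.12950655  0.          0.          0.          0.        ] [0.2571533  0.34085179 0.62658649] [ 0.28437193 -0.66899407 -0.6867165 ]
top [[492.03129144   0.         249.78832117]
 [  0.         492.03129144 196.4918795 ]
 [  0.           0.           1.        ]] [-0.14612126  0.          0.          0.          0.        ] [ 0.37431094 -0.2308423   0.8848092 ] [ 0.17440118 -0.01266652 -0.98459321]
wrist [[342.6759204    0.         259.00914462]
 [  0.         342.6759204  192.25063398]
 [  0.           0.           1.        ]] [-0.01371734  0.          0.          0.          0.        ] [0.2046082  0.5939058  0.37153181] [ 0.23635942 -0.11206845 -0.96518127]
```

View pics/scene0.png

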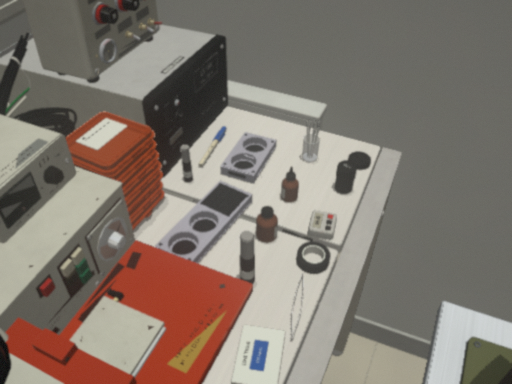

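View pics/top0.png

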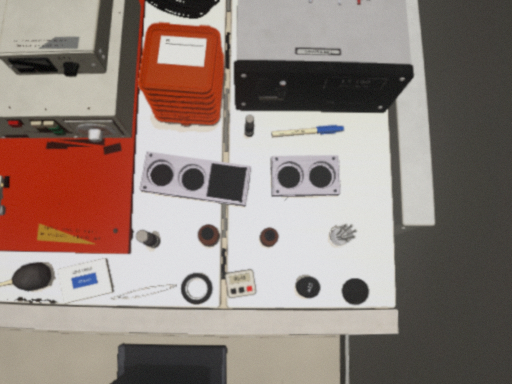

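View pics/wrist0.png

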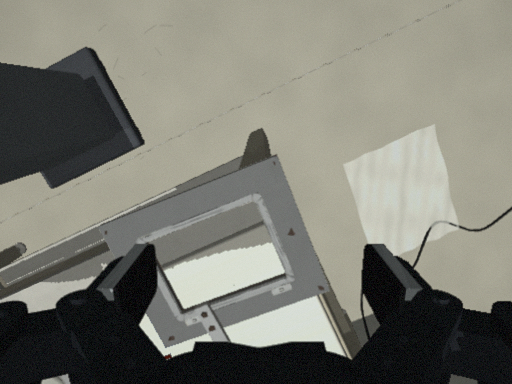

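The views show the long carrier at top px (195,178), with its pad at (229,182), and the short carrier at (305,175). Candidates by top pixel:
- **Brown bottles:** primer (208,235) is squat with a broad cap. Dropper (269,237) is slender with a pointed nozzle.
- **Tubes:** the larger is at (148,238). The smaller look-alike is at (249,125).
- **Black rounds:** canister (308,286) is tall in the scene view at (345,177). The flat disc is at (354,291) and the tape ring at (197,288).
- **Others:** swab pot (343,233) and timer (240,284).

Next I'll measure positions and take a close crop.

```bash
cat > h.py <<'E'
import numpy as np, cv2
from cell import bot
def cam(n):
    d=bot.get_image(n); d["R"]=cv2.Rodrigues(np.array(d["rvec"],float))[0]; d["t"]=np.array(d["tvec"],float).reshape(3); return d
def ray(d,uv):
    p=cv2.undistortPoints(np.array(uv,float).reshape(-1,1,2),d["camera_matrix"],d["dist"]).reshape(-1,2)
    r=np.c_[p,np.ones(len(p))]; return -d["R"].T@d["t"], r@d["R"]
def plane(d,uv,z):
    o,r=ray(d,uv); s=(z-o[2])/r[:,2]; return o+r*s[:,None]
def pts(d):
    h,w=d["depth"].shape; u,v=np.meshgrid(np.arange(w),np.arange(h))
    o,r=ray(d,np.c_[u.ravel(),v.ravel()]); return (o+r*d["depth"].ravel()[:,None]).reshape(h,w,3)
E
python3 - <<'E'
from h import *
d=cam("top"); P=pts(d); print(d["R"])
s=cam("scene"); Q=pts(s)
np.savez("c0.npz",P=P,Q=Q,ti=d["image"],si=s["image"])
for n,(u,v) in dict(primer=(208,235),drop=(269,237),swab=(343,233),can=(308,286),disc=(354,291),timer=(240,284),tube=(148,238),stube=(249,125),pad=(229,182),table=(300,220)).items(): print(n,P[v,u].round(4))
# foreground by height in region
for name,X in (("top",P),("scene",Q)):
    m=((X[...,2]>0.008)&(X[...,2]<0.13)&(X[...,0]>0.3)&(X[...,0]<0.65)&(X[...,1]>-0.5)&(X[...,1]<0.05)).astype(np.uint8)
    k,l,st,_=cv2.connectedComponentsWithStats(m)
    print(name)
    for i in range(1,k):
        if st[i,4]>80:
            p=X[l==i]; zt=p[:,2].max(); tp=p[p[:,2]>zt-0.006]
            lo,hi=np.percentile(p,2,0),np.percentile(p,98,0)
            print(st[i],"xr",lo[0].round(3),hi[0].round(3),"yr",lo[1].round(3),hi[1].round(3),"zt",zt.round(3),"top c",((tp.min(0)+tp.max(0))/2).round(4)[:2])
c=cv2.resize(d["image"][100:310,100:380],None,fx=2.8,fy=2.8,interpolation=2)
cv2.imwrite("pics/crop1.png",c[:,:,::-1])
c=cv2.resize(s["image"][120:290,150:390],None,fx=3.3,fy=3.3,interpolation=2)
cv2.imwrite("pics/crop2.png",c[:,:,::-1])
E
```

```text
[[ 0.00636725 -0.99988185  0.01399104]
 [-0.98465409 -0.0087092  -0.17429993]
 [ 0.17440118 -0.01266652 -0.98459321]]
primer [ 0.4537 -0.1719  0.0638]
drop [ 0.4516 -0.2742  0.0596]
swab [ 0.4631 -0.4081  0.02  ]
can [ 0.37   -0.3399  0.0548]
disc [ 0.3608 -0.4281  0.0092]
timer [ 0.3729 -0.2259  0.0171]
tube [ 0.444  -0.0787  0.1029]
stube [ 0.6461 -0.2392  0.0649]
pad [ 0.5525 -0.2047  0.0253]
table [ 0.4884 -0.3337  0.0006]
top
[  73  111   65  143 6551] xr 0.426 0.636 yr -0.034 0.048 zt 0.13 top c [0.634  0.0085]
[244 120  10  16 126] xr 0.644 0.65 yr -0.247 -0.232 zt 0.082 top c [ 0.6477 -0.239 ]
[ 139  151  112   55 3105] xr 0.519 0.603 yr -0.237 -0.05 zt 0.028 top c [ 0.5605 -0.1423]
[ 271  155   70   41 1567] xr 0.533 0.605 yr -0.403 -0.281 zt 0.026 top c [ 0.5689 -0.3422]
[197 224  22  23 395] xr 0.439 0.473 yr -0.186 -0.153 zt 0.067 top c [ 0.4572 -0.1692]
[331 224  26  22 306] xr 0.442 0.474 yr -0.419 -0.387 zt 0.094 top c [ 0.4599 -0.403 ]
[260 227  18  20 282] xr 0.44 0.469 yr -0.289 -0.26 zt 0.075 top c [ 0.4553 -0.2753]
[135 230  25  18 306] xr 0.436 0.456 yr -0.081 -0
[... 731 characters left out ...]
]
[335 151  36  41 820] xr 0.344 0.386 yr -0.448 -0.325 zt 0.06 top c [ 0.3703 -0.3439]
[281 167  18  34 428] xr 0.442 0.471 yr -0.282 -0.261 zt 0.076 top c [ 0.4576 -0.2752]
[   94   181   161   157 11301] xr 0.426 0.628 yr -0.224 0.048 zt 0.13 top c [0.6252 0.0077]
[256 206  22  35 616] xr 0.441 0.474 yr -0.179 -0.152 zt 0.067 top c [ 0.4593 -0.1698]
[308 211  29  27 609] xr 0.354 0.398 yr -0.25 -0.201 zt 0.023 top c [ 0.3757 -0.2264]
[297 241  34  30 639] xr 0.341 0.391 yr -0.176 -0.124 zt 0.023 top c [ 0.3665 -0.1512]
[291 280  13  60 120] xr 0.345 0.368 yr -0.097 0.002 zt 0.014 top c [ 0.3563 -0.0495]
[ 238  324   47   42 1291] xr 0.349 0.413 yr 0.003 0.049 zt 0.02 top c [0.3814 0.0243]
```

View pics/crop1.png

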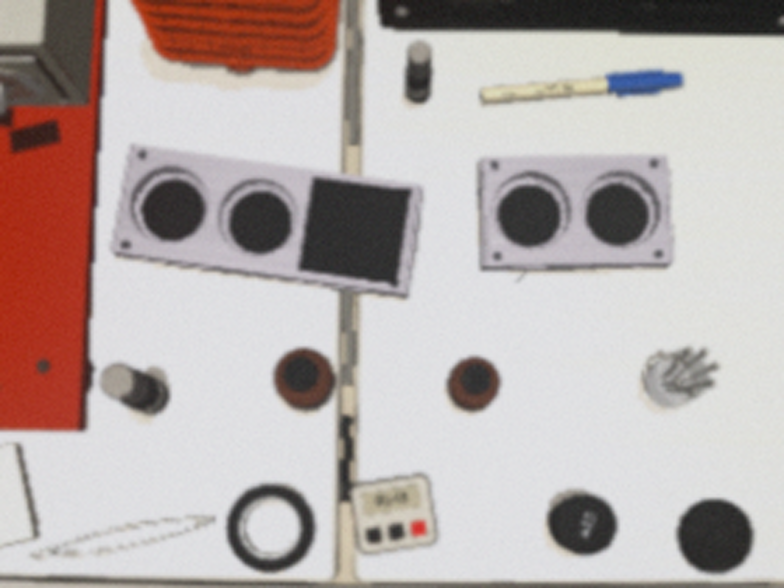

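View pics/crop2.png

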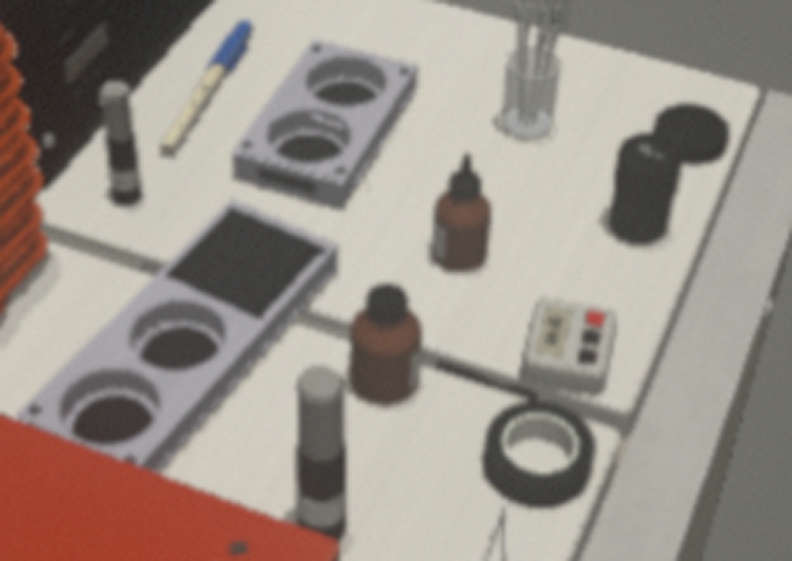

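The crop confirms the choice. The large tube is at crop px (135,388), the primer with its wide cap at (303,375), and the pointed dropper at (474,380). The tall canister at (582,522) stands beside the flat disc at (715,535). The timer lies buttons up. Next are the carrier frames, the timer yaw and the obstacle heights.

```bash
python3 - <<'E'
from h import *
z=np.load("c0.npz"); P,Q=z["P"],z["Q"]
def rect(X,xr,yr,zr,n):
    m=(X[...,2]>zr[0])&(X[...,2]<zr[1])&(X[...,0]>xr[0])&(X[...,0]<xr[1])&(X[...,1]>yr[0])&(X[...,1]<yr[1])
    p=X[m][:,:2]; r=cv2.minAreaRect((p*1000).astype(np.float32)); print(n,len(p),np.round(r[0],1),np.round(r[1],1),round(r[2],1))
for X in(P,Q):
    rect(X,(.50,.62),(-.26,-.036),(.016,.029),"pad_c")
    rect(X,(.50,.62),(-.42,-.26),(.016,.029),"plain")
    rect(X,(.34,.41),(-.26,-.19),(.012,.026),"timer")
# heights
for name,X in(("top",P),("scene",Q)):
    print(name)
    for x0 in np.arange(0.1,0.9,.1):
        print(round(x0,1),[ (lambda q: round(float(q.max()),2) if q.size else None)(X[...,2][(X[...,0]>=x0)&(X[...,0]<x0+.1)&(X[...,1]>=y0)&(X[...,1]<y0+.1)]) for y0 in np.arange(-.6,.7,.1)])
# hole & pad centres by colour, on planes
d=cam("top"); g=cv2.cvtColor(d["image"],cv2.COLOR_RGB2GRAY)
m=(g<75).astype(np.uint8); k,l,st,c=cv2.connectedComponentsWithStats(m)
for i in range(1,k):
    if 300<st[i,4]<2500 and 140<c[i][0]<345 and 140<c[i][1]<210: print(st[i],c[i].round(1),"z5",plane(d,[c[i]],.005).round(4),"z24",plane(d,[c[i]],.024).round(4))
E
```

```text
pad_c 3092 [ 561.6 -142.7] [193.2  73.7] 82.3
plain 1555 [ 569.1 -342.1] [ 73.5 124.7] 1.2
timer 698 [ 374.5 -225.5] [43.3 50.3] 9.9
pad_c 2396 [ 563.1 -145.4] [193.   74.4] 82.6
plain 947 [ 571.5 -342.6] [ 73.7 126.1] 1.5
timer 561 [ 376.  -226.8] [44.4 51.4] 9.2
top
0.1 [0.03, -0.84, -0.84, -0.84, -0.44, -0.44, -0.42, -0.42, -0.84, -0.84, -0.84, -0.84, -0.84]
0.2 [0.27, -0.0, -0.0, 0.0, -0.0, -0.0, -0.0, -0.0, -0.0, -0.84, -0.84, None, None]
0.3 [0.28, 0.02, 0.06, 0.88, 0.02, 0.01, 0.02, 0.05, 0.02, None, None, None, None]
0.4 [0.29, 0.09, 0.09, 0.08, 0.07, 0.11, 0.06, 0.18, 0.05, None, None, None, None]
0.5 [0.31, 0.02, 0.03, 0.03, 0.03, 0.05, 0.05, 0.19, 0.05, None, None, None, None]
0.6 [0.34, 0.19, 0.19, 0.19, 0.17, 0.25, 0.26, 0.26, 0.08, None, None, None, None]
0.7 [0.35, 0.24, 0.24, 0.19, 0.17, 0.26, 0.26, 0.26, None, None, None, None, None]
0.8 [0.24, 0.2, 0.18, 0.19, 0.13, 0.21, None, 0.18, None, None, None, None, None]
scene
0.1 [0.34, -0.84, None, None, 0.01, 0.02, None, None, None, None, None, None, None]
0.2 [0.33, 0.0, -0.0, 0.0, -0.0, -0.0, 0.0, None, None, 0.63, Non
[... 309 characters left out ...]
, 0.25, 0.18, None, None, None, None]
0.7 [0.23, 0.24, 0.31, 0.32, 0.17, 0.26, 0.26, 0.18, None, None, None, None, None]
0.8 [0.22, 0.28, 0.32, 0.35, 0.17, 0.26, None, None, None, None, None, None, None]
[151 165  22  20 343] [161.3 174.6] z5 [[ 0.5696 -0.0796  0.005 ]] z24 [[ 0.5653 -0.0828  0.024 ]]
[ 208  164   38   37 1094] [226.2 181.9] z5 [[ 0.5568 -0.199   0.005 ]] z24 [[ 0.5529 -0.1996  0.024 ]]
[279 167  20  20 337] [288.6 176.5] z5 [[ 0.5679 -0.313   0.005 ]] z24 [[ 0.5638 -0.3113  0.024 ]]
[310 166  21  21 341] [320.  176.2] z5 [[ 0.5692 -0.3711  0.005 ]] z24 [[ 0.565 -0.368  0.024]]
[183 169  20  21 347] [192.5 179. ] z5 [[ 0.5618 -0.1372  0.005 ]] z24 [[ 0.5577 -0.1392  0.024 ]]
```

```bash
python3 - <<'E'
from h import *
z=np.load("c0.npz"); Q=z["Q"]
m=(Q[...,2]>.2)&(Q[...,1]>0.0)&(Q[...,0]<.6)
k,l,st,_=cv2.connectedComponentsWithStats(m.astype(np.uint8))
for i in range(1,k):
    if st[i,4]>15: p=Q[l==i]; print(st[i],p.min(0).round(2),p.max(0).round(2))
d=cam("wrist"); W=pts(d); print(np.isfinite(W).all())
for u,v in((200,220),(230,280),(255,145),(300,230),(20,270),(330,330)): print((u,v),W[v,u].round(3))
E
```

```text
[   0  329   64   55 1310] [0.26 0.25 0.21] [0.56 0.34 0.63]
[ 31 328  47  36 915] [0.26 0.21 0.2 ] [0.55 0.34 0.63]
True
(200, 220) [0.284 0.493 0.053]
(230, 280) [ 0.382  0.472 -0.002]
(255, 145) [ 0.29   0.544 -0.397]
(300, 230) [0.336 0.578 0.05 ]
(20, 270) [ 0.368 -0.383 -0.679]
(330, 330) [ 0.499  0.556 -0.002]
```

Emit:
drive_tool(rotation=[[0, 0, 0], [0, 0, 0], [0, 0, 0], [0, 0, 0], [0, 0, 0], [0, 0, 0], [0, 0, 0]], travel=[[0, 0, -3], [0, 0, -7], [0, 0, -11], [0, 0, -15], [0, 0, -19], [0, 0, -22], [0, 0, -22]], gripper=[8.5, 8.5, 8.5, 8.5, 8.5, 8.5, 8.5])

```text
clock: 0.93
ee_pos: [0.2644, 0.5689, 0.484]
ee_rot: [0.001, 0.216, 0.976, 0.007]
contact_force: [-0.6, -0.2, 0.4]
width: 0.085
```

```bash
python3 - <<'E'
from h import *
d=cam("wrist"); cv2.imwrite("pics/w1.png",d["image"][:,:,::-1]); s=cam("scene"); cv2.imwrite("pics/s1.png",s["image"][:,:,::-1])
W=pts(d); V=W[...,2]
for x0 in np.arange(0,0.9,.1):
    print(round(x0,1),[ (lambda q: round(float(q.max()),2) if q.size>3 else None)(V[(W[...,0]>=x0)&(W[...,0]<x0+.1)&(W[...,1]>=y0)&(W[...,1]<y0+.1)&(d["depth"]>.15)]) for y0 in np.arange(-.2,.9,.1)])
print(bot.sense()["joint_pos"])
E
```

```text
0.0 [None, None, None, 0.0, -0.84, -0.84, -0.84, -0.84, -0.84, -0.84, -0.84]
0.1 [-0.41, -0.27, -0.02, 0.0, -0.84, -0.84, -0.84, -0.84, -0.84, -0.84, -0.84]
0.2 [-0.84, -0.02, -0.0, -0.0, -0.0, 0.05, 0.06, 0.06, -0.84, -0.84, -0.84]
0.3 [-0.67, 0.0, 0.02, 0.05, 0.04, 0.19, 0.19, 0.06, -0.84, -0.84, -0.84]
0.4 [None, None, None, 0.18, 0.15, 0.2, 0.21, 0.11, -0.84, -0.84, -0.84]
0.5 [None, 0.05, 0.05, None, None, None, 0.17, 0.13, -0.84, -0.83, -0.82]
0.6 [None, None, None, None, None, None, 0.07, 0.01, -0.84, -0.83, -0.83]
0.7 [None, None, None, None, None, None, None, 0.0, -0.84, -0.83, -0.82]
0.8 [None, None, None, None, None, None, None, -0.06, -0.84, -0.83, -0.82]
[-1.10443777  0.52756773 -0.20388506  1.183532    0.10327597  1.43717224
 -0.15969658]
```

View pics/w1.png

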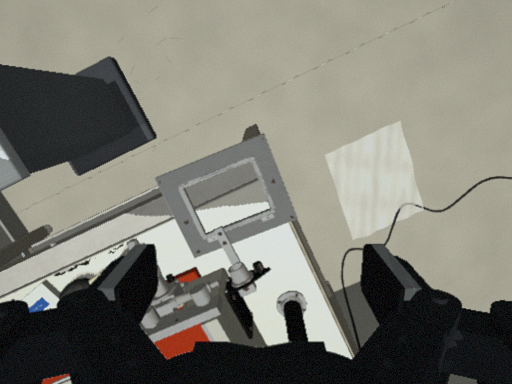

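View pics/s1.png

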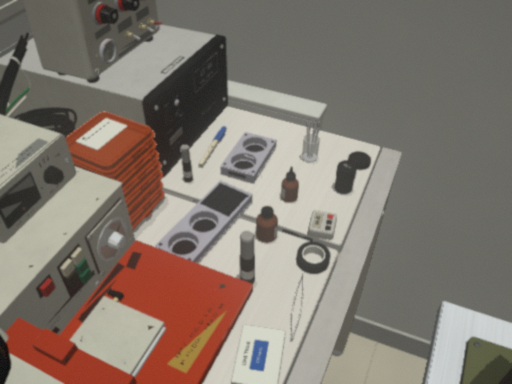

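Emit:
drive_tool(rotation=[[0, 0, 0], [0, 0, 0], [0, 0, 0], [0, 0, 0], [0, 0, 0], [0, 0, 0], [0, 0, 0], [0, 0, 0]], travel=[[0, -1, -3], [0, -4, -5], [0, -7, -7], [0, -10, -8], [0, -13, -8], [0, -16, -8], [0, -18, -8], [0, -18, -8]], gripper=[8.5, 8.5, 8.5, 8.5, 8.5, 8.5, 8.5, 8.5])

```text
clock: 1.7
ee_pos: [0.1863, 0.3997, 0.5559]
ee_rot: [0.0, 0.216, 0.976, -0.002]
contact_force: [0.0, 0.2, -0.1]
width: 0.0852
```

```bash
python3 - <<'E'
from h import *
d=cam("wrist"); cv2.imwrite("pics/w2.png",d["image"][:,:,::-1])
s=bot.sense(); print(s["joint_pos"],s["ee_pos"])
W=pts(d); V=W[...,2]
for x0 in np.arange(0,0.9,.1):
    print(round(x0,1),[ (lambda q: round(float(q.max()),2) if q.size>3 else None)(V[(W[...,0]>=x0)&(W[...,0]<x0+.1)&(W[...,1]>=y0)&(W[...,1]<y0+.1)&(d["depth"]>.15)]) for y0 in np.arange(-.2,.9,.1)])
E
```

```text
[-1.06383399  0.18251532 -0.22568947  1.49661816  0.0413242   1.46900104
 -0.15520404] [0.18718714 0.40153525 0.55566882]
0.0 [0.01, 0.15, 0.18, 0.01, -0.84, -0.84, -0.84, -0.84, -0.84, -0.84, -0.84]
0.1 [0.0, 0.01, 0.01, 0.01, -0.84, -0.84, -0.84, -0.84, -0.84, -0.84, -0.84]
0.2 [-0.0, -0.0, -0.0, -0.0, -0.0, 0.05, 0.06, 0.06, -0.84, -0.84, -0.84]
0.3 [0.0, -0.0, 0.02, 0.05, 0.15, 0.19, 0.19, 0.06, -0.84, -0.84, -0.84]
0.4 [-0.67, -0.67, 0.05, 0.18, 0.22, 0.24, 0.21, 0.05, -0.84, -0.84, -0.84]
0.5 [None, None, 0.05, 0.05, None, 0.24, 0.21, 0.31, None, None, -0.82]
0.6 [None, None, None, None, None, None, 0.0, None, None, None, -0.83]
0.7 [None, None, None, None, None, None, 0.0, 0.11, None, -0.83, -0.82]
0.8 [None, None, None, None, None, None, None, None, None, -0.83, -0.82]
```

View pics/w2.png

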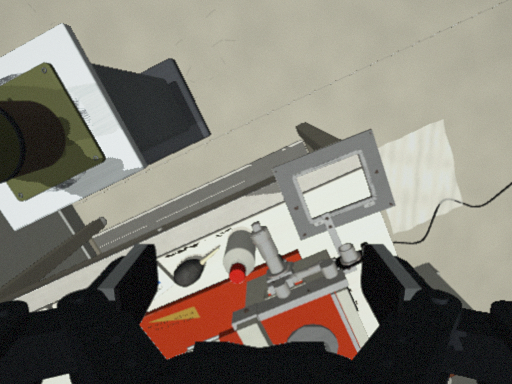

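```bash
python3 - <<'E'
from h import *
z=np.load("c0.npz")
for X in(z["P"],z["Q"]):
    for y0 in np.arange(-.26,.06,.02):
        m=(X[...,1]>=y0)&(X[...,1]<y0+.02)&(X[...,0]>.4)&(X[...,0]<.9)
        q=X[m]; print(round(y0,2),[ (round(float(np.percentile(q[q[:,2]>h][:,0],1)),3) if (q[:,2]>h).sum()>5 else None) for h in (.03,.07,.12,.18,.23)])
E
cat >> h.py <<'E'
from scipy.spatial.transform import Rotation as Rn
def go(x,y,z,head):
    "travel (cm, tool axes) and rotvec (deg) from measured pose to tool-down with y axis at heading (deg)"
    s=bot.sense(); q=np.array(s["ee_rot"]); R0=Rn.from_quat([q[1],q[2],q[3],q[0]])
    h=np.radians(head); yv=np.array([np.cos(h),np.sin(h),0]); zv=np.array([0,0,-1.]); xv=np.cross(yv,zv)
    T=Rn.from_matrix(np.c_[xv,yv,zv]); d=R0.inv().apply(np.array([x,y,z])-s["ee_pos"])*100
    print("travel",d.round(2),"rot",np.degrees((R0.inv()*T).as_rotvec()).round(2),"t",round(float(s["clock"]),2),"pos",np.round(s["ee_pos"],4),"w",round(float(s["width"]),4))
E
python3 -c "
from h import *
go(.44,0,.5,20); go(.457,-.17,.2,-7.7)"
```

```text
-0.26 [0.646, 0.651, 0.692, 0.693, None]
-0.24 [0.646, 0.65, 0.693, 0.693, None]
-0.22 [0.691, 0.691, 0.692, 0.693, None]
-0.2 [0.447, 0.671, 0.672, None, None]
-0.18 [0.441, 0.663, 0.664, None, None]
-0.16 [0.45, 0.663, 0.664, None, None]
-0.14 [0.663, 0.663, 0.664, None, None]
-0.12 [0.664, 0.664, 0.666, None, None]
-0.1 [0.448, 0.668, 0.67, None, None]
-0.08 [0.436, 0.437, 0.672, None, None]
-0.06 [0.443, 0.443, None, None, None]
-0.04 [0.43, 0.625, 0.626, None, None]
-0.02 [0.428, 0.621, 0.623, 0.69, 0.691]
-0.0 [0.426, 0.605, 0.621, 0.682, 0.69]
0.02 [0.425, 0.609, 0.622, 0.674, 0.689]
0.04 [0.425, 0.621, 0.622, 0.687, 0.688]
-0.26 [0.649, 0.658, 0.695, 0.696, 0.785]
-0.24 [0.648, 0.652, 0.695, 0.696, 0.816]
-0.22 [0.695, 0.695, 0.696, 0.707, 0.82]
-0.2 [0.45, 0.671, 0.673, None, None]
-0.18 [0.442, 0.665, 0.667, None, None]
-0.16 [0.449, 0.665, 0.667, None, None]
-0.14 [0.665, 0.665, 0.666, None, None]
-0.12 [0.666, 0.666, 0.667, None, None]
-0.1 [0.67, 0.67, 0.671, None, None]
-0.08 [0.439, 0.439, 0.673, None, None]
-0.06 [0.444, 0.443, None, None, None]
-0.04 [0.425, 0.624, 0.624, None, None]
-0.02 [0.425, 0.622, 0.623, 0.691, 0.692]
-0.0 [0.425, 0.606, 0.622, 0.684, 0.692]
0.02 [0.425, 0.608, 0.623, 0.676, 0.691]
0.04 [0.424, 0.623, 0.624, 0.688, 0.688]
travel [-39.86 -25.72   5.64] rot [-0.08  0.08 45.03] t 1.75 pos [0.1872 0.4015 0.5557] w 0.0849
travel [-48.56 -40.36  35.68] rot [-6.000e-02  1.000e-01  7.273e+01] t 1.75 pos [0.1872 0.4015 0.5557] w 0.0849
```

Emit:
drive_tool(rotation=[[0, 0, 4], [0, 0, 9], [0, 0, 14], [0, 0, 18], [0, 0, 23], [0, 0, 28], [0, 0, 33], [0, 0, 38], [0, 0, 42], [0, 0, 45]], travel=[[-3.5, -1, 0], [-7.5, -2.5, 0], [-11.5, -4.8, 0], [-15.5, -7, 0], [-19, -9, 0], [-22.5, -11.3, 0], [-26, -13.7, 0], [-29, -16.3, 0], [-32, -19, 0], [-35, -21.5, 0]], gripper=[6, 6, 6, 6, 6, 6, 6, 6, 6, 6])

```text
clock: 2.58
ee_pos: [0.414, 0.0618, 0.5551]
ee_rot: [-0.0, 0.575, 0.818, -0.001]
contact_force: [1.3, 1.0, -0.2]
width: 0.0599
```

```bash
python3 -c "
from h import *
go(.457,-.17,.2,-7.7)"
```

```text
travel [-23.24  -3.75  35.53] rot [-0.11  0.06 27.55] t 2.58 pos [0.414  0.0618 0.5551] w 0.0599
```

Emit:
drive_tool(rotation=[[0, 0, 3], [0, 0, 6], [0, 0, 9], [0, 0, 13], [0, 0, 17], [0, 0, 20], [0, 0, 23], [0, 0, 26], [0, 0, 27.5], [0, 0, 27.5]], travel=[[-3, -0.5, 1], [-6.5, -1, 3], [-10, -1.5, 6], [-13, -2, 9], [-16, -2.5, 12], [-19, -3, 15], [-21, -3.3, 18], [-22.5, -3.6, 21.5], [-23, -3.7, 24.5], [-23, -3.7, 26]], gripper=[6, 6, 6, 6, 6, 6, 6, 6, 6, 6])

```text
clock: 3.42
ee_pos: [0.4551, -0.1666, 0.2914]
ee_rot: [-0.003, 0.753, 0.658, -0.003]
contact_force: [-0.6, 0.3, -0.4]
width: 0.0601
```

```bash
python3 - <<'E'
from h import *
go(.457,-.17,.2,-7.7)
d=cam("wrist"); cv2.imwrite("pics/w3.png",d["image"][:,:,::-1])
t=cam("top");P=pts(d)
m=(P[...,2]>.04)&(P[...,2]<.13)&(d["depth"]>.1)
k,l,st,c=cv2.connectedComponentsWithStats(m.astype(np.uint8))
for i in range(1,k):
    if st[i,4]>100:
        p=P[l==i]; lo,hi=np.percentile(p,1,0),np.percentile(p,99,0); print(st[i],lo.round(3),hi.round(3))
go(.457,-.17,.2,-7.7)
E
```

```text
travel [-0.3   0.31  9.14] rot [-0.46  0.09 -0.02] t 3.42 pos [ 0.4551 -0.1666  0.2914] w 0.0601
[ 205    0  268   37 4913] [ 0.425 -0.036  0.041] [ 0.653 -0.007  0.05 ]
[ 461   19   51  145 6078] [ 0.664 -0.183  0.042] [ 0.685 -0.065  0.113]
[226  50  28  32 674] [ 0.44  -0.082  0.046] [ 0.461 -0.061  0.109]
[249 149  33  33 801] [ 0.444 -0.187  0.04 ] [ 0.476 -0.155  0.064]
[ 481  173   31  150 3891] [ 0.685 -0.366  0.041] [ 0.708 -0.213  0.103]
[439 196  34  26 516] [ 0.647 -0.247  0.041] [ 0.66  -0.232  0.081]
[265 244  21  26 353] [ 0.447 -0.283  0.04 ] [ 0.469 -0.265  0.074]
[195 300  32  32 800] [ 0.354 -0.359  0.041] [ 0.389 -0.326  0.056]
[277 334  25  10 115] [ 0.446 -0.397  0.04 ] [ 0.476 -0.386  0.049]
travel [-0.5   0.33  9.24] rot [-0.52 -0.01  0.2 ] t 3.52 pos [ 0.4552 -0.1648  0.2924] w 0.0601
```

View pics/w3.png

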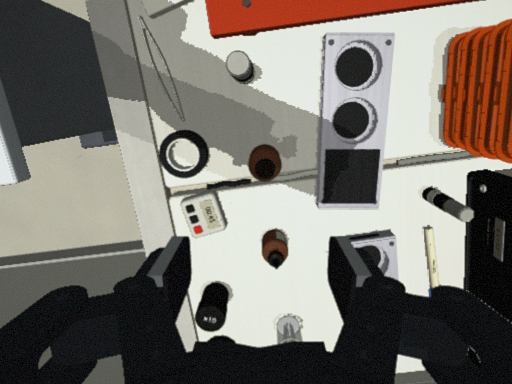

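The wrist view shows primer (264,162), dropper (273,247), canister (212,305), timer (203,213), the tube cap (240,66) and both carriers. Primer's position agrees with the top view to about 3 mm, so I'm descending on it.

Emit:
drive_tool(rotation=[[-0.2, 0, 0], [-0.4, 0, 0], [-0.4, 0, 0], [-0.4, 0, 0], [-0.4, 0, 0], [-0.4, 0, 0], [-0.4, 0, 0], [-0.4, 0, 0]], travel=[[-0.3, 0.2, 3], [-0.5, 0.4, 7], [-0.5, 0.4, 11], [-0.5, 0.4, 14.5], [-0.5, 0.4, 17], [-0.5, 0.4, 19], [-0.5, 0.4, 19.5], [-0.5, 0.4, 19.5]], gripper=[6, 6, 6, 6, 6, 6, 6, 6])

```text
clock: 4.18
ee_pos: [0.4607, -0.1704, 0.1005]
ee_rot: [0.002, 0.751, 0.66, 0.002]
contact_force: [-0.5, -0.2, 0.6]
width: 0.0602
```

```bash
python3 - <<'E'
from h import *
go(.458,-.170,.046,-7.7)
E
```

```text
travel [-0.   -0.3   5.45] rot [ 0.32 -0.03  0.27] t 4.18 pos [ 0.4607 -0.1704  0.1005] w 0.0602
```

Emit:
drive_tool(rotation=[[0.2, 0, 0], [0.3, 0, 0], [0.3, 0, 0], [0.3, 0, 0], [0.3, 0, 0], [0.3, 0, 0], [0.3, 0, 0], [0.3, 0, 0], [0.3, 0, 0], [0.3, 0, 0]], travel=[[0, -0.3, 2], [0, -0.3, 4], [0, -0.3, 5.2], [0, -0.3, 5.4], [0, -0.3, 5.4], [0, -0.3, 5.4], [0, -0.3, 5.4], [0, -0.3, 5.4], [0, -0.3, 5.4], [0, -0.3, 5.4]], gripper=[6, 6, 6, 6, 6, 3, 3, 3, 3, 3], newtons=35)

```text
clock: 5.02
ee_pos: [0.4587, -0.1706, 0.0488]
ee_rot: [0.002, 0.752, 0.66, 0.001]
contact_force: [0.1, 0.2, 4.7]
width: 0.0363
```

```bash
python3 - <<'E'
from h import *
go(.458,-.170,.15,-7.7); print(bot.sense()["contact_force"])
E
```

```text
travel [  0.04  -0.03 -10.12] rot [0.25 0.03 0.24] t 5.02 pos [ 0.4587 -0.1706  0.0488] w 0.0363
[0.08732074 0.16894094 4.72155019]
```

Emit:
drive_tool(rotation=[[0, 0, 0], [0, 0, 0], [0, 0, 0], [0, 0, 0], [0, 0, 0], [0, 0, 0], [0, 0, 0]], travel=[[0, 0, -0.5], [0, 0, -1.5], [0, 0, -3.5], [0, 0, -5.5], [0, 0, -7], [0, 0, -8], [0, 0, -8]], gripper=[3, 3, 3, 3, 3, 3, 3])

```text
clock: 5.6
ee_pos: [0.4587, -0.1706, 0.13]
ee_rot: [0.003, 0.752, 0.66, 0.002]
contact_force: [0.3, -0.6, -1.6]
width: 0.0358
```

```bash
python3 - <<'E'
from h import *
go(.571,-.0805,.13,-7.7); print(bot.sense()["contact_force"])
d=cam("scene"); cv2.imwrite("pics/s3.png",d["image"][:,:,::-1])
E
```

```text
travel [10.39  9.96  0.05] rot [0.35 0.05 0.23] t 5.6 pos [ 0.4587 -0.1706  0.13  ] w 0.0358
[ 0.3267089  -0.57591189 -1.58081608]
```

View pics/s3.png

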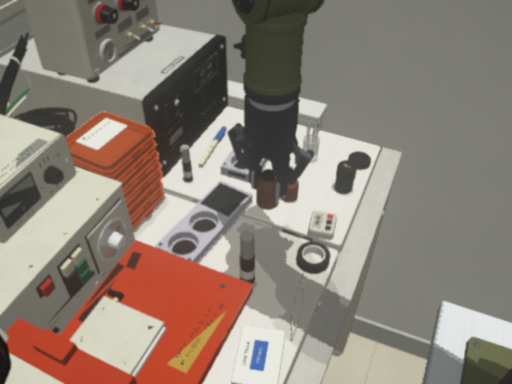

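Emit:
drive_tool(rotation=[[0, 0, 0], [0, 0, 0], [0, 0, 0], [0, 0, 0], [0, 0, 0], [0, 0, 0], [0, 0, 0], [0, 0, 0], [0, 0, 0]], travel=[[0.5, 0.5, 0], [1.5, 1.7, 0], [3, 3.5, 0], [5, 5.5, 0], [7, 7.5, 0], [9, 9, 0], [10, 9.8, 0], [10.4, 10, 0], [10.4, 10, 0]], gripper=[3, 3, 3, 3, 3, 3, 3, 3, 3])

```text
clock: 6.4
ee_pos: [0.5699, -0.0791, 0.1267]
ee_rot: [-0.0, 0.751, 0.66, 0.0]
contact_force: [-0.2, -0.3, -0.8]
width: 0.0358
```

```bash
python3 - <<'E'
from h import *
go(.571,-.0805,.0525,-7.7)
d=cam("scene"); cv2.imwrite("pics/s4.png",cv2.resize(d["image"][100:300,100:350],None,fx=3,fy=3)[:,:,::-1])
E
```

```text
travel [-0.13  0.12  7.42] rot [ 0.   -0.01  0.34] t 6.4 pos [ 0.5699 -0.0791  0.1267] w 0.0358
```

View pics/s4.png

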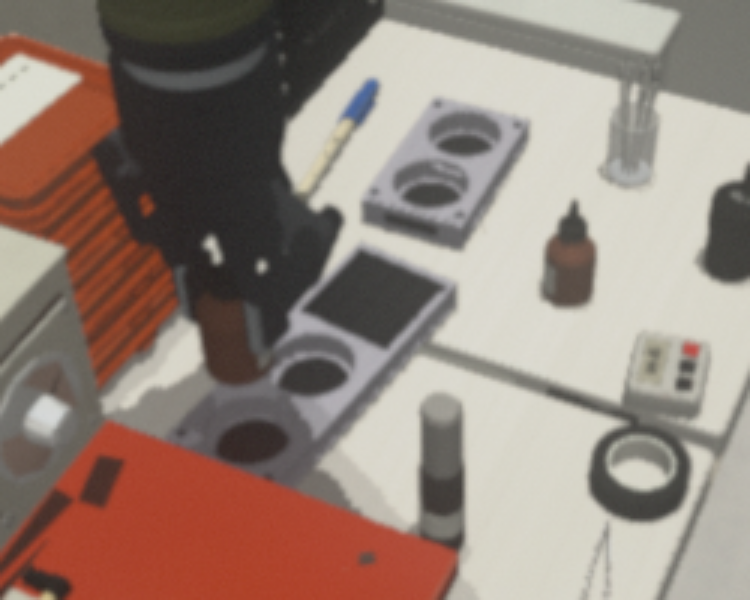

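Emit:
drive_tool(rotation=[[0, 0, 0], [0, 0, 0], [0, 0, 0], [0, 0, 0], [0, 0, 0], [0, 0, 0], [0, 0, 0], [0, 0, 0], [0, 0, 0], [0, 0, 0]], travel=[[-0.1, 0.1, 1], [-0.1, 0.1, 2.5], [-0.1, 0.1, 3.7], [-0.1, 0.1, 4.7], [-0.1, 0.1, 5.5], [-0.1, 0.1, 6.2], [-0.1, 0.1, 6.7], [-0.1, 0.1, 7.1], [-0.1, 0.1, 7.2], [-0.1, 0.1, 7.2]], gripper=[3, 3, 3, 3, 3, 3, 3, 3, 3, 3])

```text
clock: 7.28
ee_pos: [0.5713, -0.0812, 0.0553]
ee_rot: [0.001, 0.752, 0.66, 0.001]
contact_force: [1.0, -0.1, -0.5]
width: 0.0361
```

```bash
python3 - <<'E'
from h import *
go(.571,-.0805,.054,-7.7)
d=cam("wrist"); cv2.imwrite("pics/w4.png",d["image"][:,:,::-1])
E
```

```text
travel [ 0.07 -0.04  0.13] rot [ 0.1  -0.    0.24] t 7.28 pos [ 0.5713 -0.0812  0.0553] w 0.0361
```

View pics/w4.png

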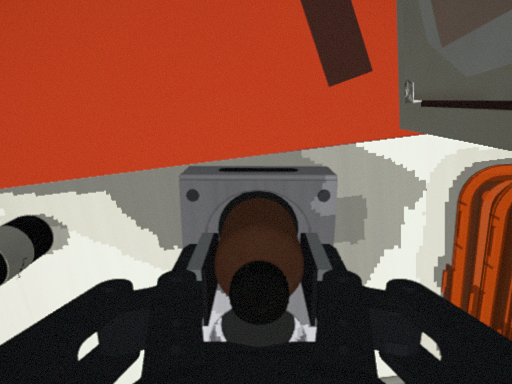

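The wrist view shows the bottle centred in the end hole at (258,250). Releasing.

Emit:
drive_tool(rotation=[[0, 0, 0], [0, 0, 0], [0, 0, 0], [0, 0, 0], [0, 0, 0], [0, 0, 0], [0, 0, 0], [0, 0, 0], [0, 0, 0], [0, 0, 0]], travel=[[0, 0, 0.2], [0, 0, 0.2], [0, 0, 0.2], [0, 0, 0.2], [0, 0, 0.2], [0, 0, -1], [0, 0, -4], [0, 0, -8], [0, 0, -12], [0, 0, -14]], gripper=[3, 3, 5.5, 5.5, 5.5, 5.5, 5.5, 5.5, 5.5, 5.5])

```text
clock: 8.17
ee_pos: [0.5727, -0.0821, 0.2007]
ee_rot: [0.003, 0.752, 0.659, 0.003]
contact_force: [1.1, 0.6, -0.3]
width: 0.0549
```

```bash
python3 - <<'E'
from h import *
go(.46,-.403,.20,-7.7)
d=cam("wrist"); cv2.imwrite("pics/w5.png",d["image"][:,:,::-1])
E
```

```text
travel [-3.329e+01 -6.980e+00  2.000e-02] rot [0.47 0.01 0.19] t 8.17 pos [ 0.5727 -0.0821  0.2007] w 0.0549
```

View pics/w5.png

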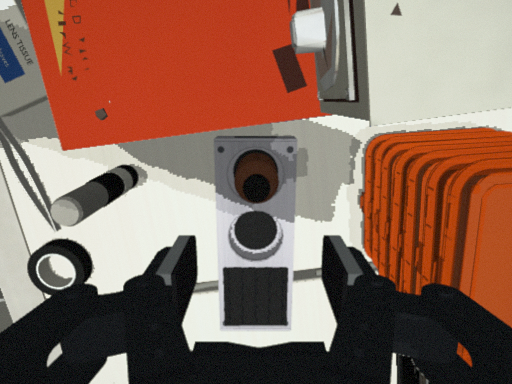

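Emit:
drive_tool(rotation=[[0, 0, 0], [0, 0, 0], [0, 0, 0], [0, 0, 0], [0, 0, 0], [0, 0, 0], [0, 0, 0], [0, 0, 0], [0, 0, 0], [0, 0, 0]], travel=[[-2, -0.5, 0], [-5.5, -1.5, 0], [-9.5, -2.2, 0], [-13.5, -3, 0], [-17.5, -4, 0], [-21.5, -5, 0], [-25.5, -5.8, 0], [-29.5, -6.5, 0], [-32.5, -6.9, 0], [-33.3, -7, 0]], gripper=[6.5, 6.5, 6.5, 6.5, 6.5, 6.5, 6.5, 6.5, 6.5, 6.5])

```text
clock: 9.05
ee_pos: [0.4542, -0.4096, 0.1965]
ee_rot: [0.003, 0.755, 0.656, -0.002]
contact_force: [1.1, 0.1, -0.8]
width: 0.0647
```

```bash
python3 - <<'E'
from h import *
go(.46,-.403,.048,-7.7)
for n in("scene","top","wrist"):
    d=cam(n); cv2.imwrite(f"pics/{n}6.png",d["image"][:,:,::-1])
    if n=="wrist": 
        P=pts(d)
        m=(P[...,2]>.02)&(P[...,2]<.1)&(d["depth"]>.1)&(P[...,0]<.49)&(P[...,0]>.42)&(P[...,1]<-.36)
        p=P[m];print(len(p))
        if len(p): print(p.min(0),p.max(0),p.mean(0))
E
```

```text
travel [ 0.82  0.46 14.84] rot [ 0.09  0.35 -0.28] t 9.05 pos [ 0.4542 -0.4096  0.1965] w 0.0647
1813
[ 0.4447047  -0.5760983   0.02001039] [ 0.48999226 -0.38759084  0.09123601] [ 0.46855774 -0.44747562  0.04480956]
```

View pics/wrist6.png

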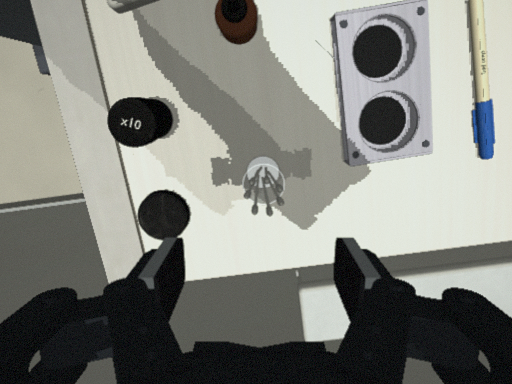

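View pics/scene6.png

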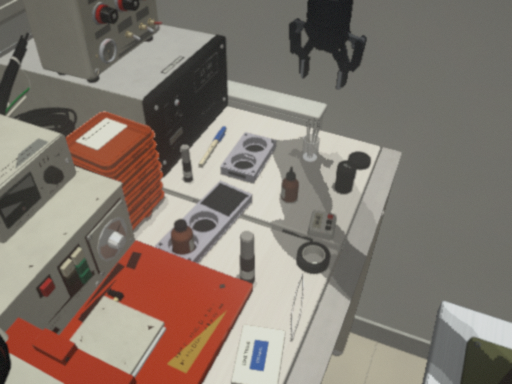

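```bash
python3 - <<'E'
import cv2,numpy as np
a=cv2.imread("pics/wrist6.png")[140:230,220:310]; b=cv2.imread("pics/scene6.png")[105:175,275:345]; c=cv2.imread("pics/top6.png")[210:255,315:365]
cv2.imwrite("pics/crop6.png",np.hstack([cv2.resize(x,(266,266),interpolation=2) for x in(a,b,c)]))
E
```

```text
(no output)
```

View pics/crop6.png

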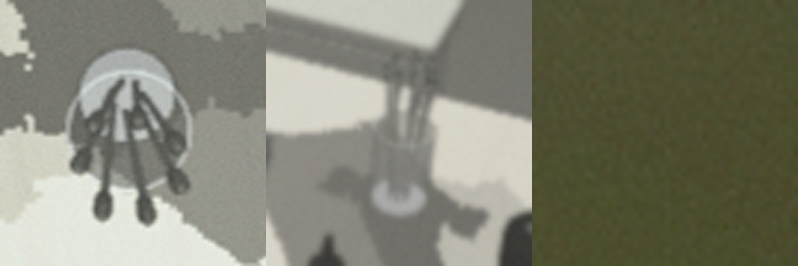

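```bash
python3 - <<'E'
from h import *
d=cam("wrist"); print(plane(d,[(263.3,183.6)],.05),plane(d,[(263,172.8)],.002), plane(d,[(220+67/2.956,183.6),(220+190/2.956,183.6)],.05))
d=cam("scene"); print(plane(d,[(309.7,156.8)],.002)); go(.46,-.403,.048,-7.7)
E
```

```text
[[ 0.46285946 -0.40033141  0.05      ]] [[ 0.46307942 -0.40179602  0.002     ]] [[ 0.44680147 -0.39821252  0.05      ]
 [ 0.47918885 -0.40248538  0.05      ]]
[[ 0.46104214 -0.40672779  0.002     ]]
travel [-0.37  0.06 14.72] rot [ 0.1  -0.15  0.4 ] t 9.3 pos [ 0.4596 -0.3996  0.1952] w 0.0647
```

Emit:
drive_tool(rotation=[[0, 0, 0], [0, 0, 0], [0, 0, 0], [0, 0, 0], [0, 0, 0], [0, 0, 0], [0, 0, 0], [0, 0, 0], [0, 0, 0]], travel=[[-0.2, 0.3, 0.5], [-0.2, 0.3, 2], [-0.2, 0.3, 5], [-0.2, 0.3, 8], [-0.2, 0.3, 11], [-0.2, 0.3, 13], [-0.2, 0.3, 14.2], [-0.2, 0.3, 14.6], [-0.2, 0.3, 14.6]], gripper=[6.5, 6.5, 6.5, 6.5, 6.5, 6.5, 6.5, 6.5, 6.5])

```text
clock: 10.05
ee_pos: [0.4617, -0.4038, 0.0486]
ee_rot: [0.0, 0.751, 0.66, 0.001]
contact_force: [0.4, -0.5, 0.6]
width: 0.0651
```

Emit:
drive_tool(rotation=[[0, 0, 0], [0, 0, 0], [0, 0, 0], [0, 0, 0], [0, 0, 0]], travel=[[0, 0, 0], [0, 0, 0], [0, 0, 0], [0, 0, 0], [0, 0, 0]], gripper=[2.8, 2.8, 2.8, 2.8, 2.8])

```text
clock: 10.47
ee_pos: [0.4621, -0.4054, 0.0508]
ee_rot: [0.002, 0.752, 0.66, 0.001]
contact_force: [-0.6, 0.1, 7.1]
width: 0.0323
```

```bash
python3 - <<'E'
from h import *
go(.5625,-.138,.14,-7.7)
d=cam("wrist"); cv2.imwrite("pics/w7.png",d["image"][:,:,::-1])
E
```

```text
travel [27.81  6.52 -8.93] rot [0.23 0.07 0.23] t 10.47 pos [ 0.4621 -0.4054  0.0508] w 0.0323
```

View pics/w7.png

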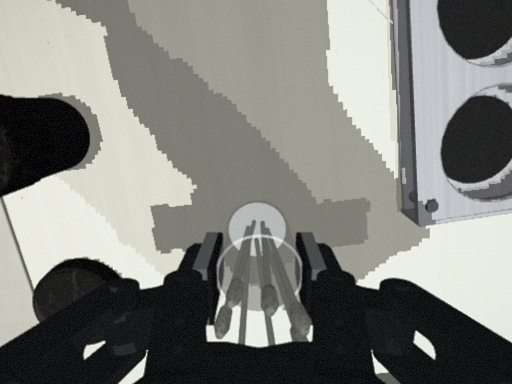

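Emit:
drive_tool(rotation=[[0, 0, 0], [0, 0, 0], [0, 0, 0], [0, 0, 0], [0, 0, 0], [0, 0, 0], [0, 0, 0], [0, 0, 0]], travel=[[0, 0, -0.5], [0, 0, -1.5], [0, 0, -3], [0, 0, -5], [0, 0, -7], [0, 0, -8.5], [0, 0, -9.3], [0, 0, -9.5]], gripper=[2.8, 2.8, 2.8, 2.8, 2.8, 2.8, 2.8, 2.8])

```text
clock: 11.18
ee_pos: [0.4618, -0.4053, 0.1464]
ee_rot: [0.002, 0.752, 0.66, 0.001]
contact_force: [-0.4, 0.1, -0.9]
width: 0.0326
```

Emit:
drive_tool(rotation=[[0, 0, 0], [0, 0, 0], [0, 0, 0], [0, 0, 0], [0, 0, 0], [0, 0, 0], [0, 0, 0], [0, 0, 0], [0, 0, 0], [0, 0, 0]], travel=[[0.8, 0.3, 0], [2.3, 1, 0], [4.5, 2, 0], [7, 3, 0], [10, 3.7, 0], [13, 4.4, 0], [16, 5, 0], [19, 5.5, 0], [22, 6, 0], [24.5, 6.3, 0]], gripper=[2.8, 2.8, 2.8, 2.8, 2.8, 2.8, 2.8, 2.8, 2.8, 2.8])

```text
clock: 12.02
ee_pos: [0.5556, -0.1659, 0.143]
ee_rot: [-0.001, 0.751, 0.66, 0.001]
contact_force: [0.3, -0.1, -0.4]
width: 0.0325
```

Emit:
drive_tool(rotation=[[0, 0, 0], [0, 0, 0], [0, 0, 0], [0, 0, 0], [0, 0, 0]], travel=[[1.7, 0.1, 0], [2.6, 0.2, 0], [3.0, 0.2, 0], [3.0, 0.2, 0], [3.0, 0.2, 0]], gripper=[2.8, 2.8, 2.8, 2.8, 2.8])

```text
clock: 12.43
ee_pos: [0.5608, -0.1419, 0.1442]
ee_rot: [0.001, 0.752, 0.659, -0.0]
contact_force: [0.7, -0.2, -0.2]
width: 0.032
```

```bash
python3 - <<'E'
from h import *
d=cam("wrist"); cv2.imwrite("pics/w8.png",d["image"][:,:,::-1])
d=cam("scene"); cv2.imwrite("pics/s8.png",cv2.resize(d["image"][100:300,100:350],None,fx=3,fy=3)[:,:,::-1])
go(.5625,-.1385,.057,-7.7)
E
```

```text
travel [0.43 0.1  8.74] rot [0.09 0.07 0.07] t 12.53 pos [ 0.5608 -0.1425  0.1444] w 0.0322
```

View pics/w8.png

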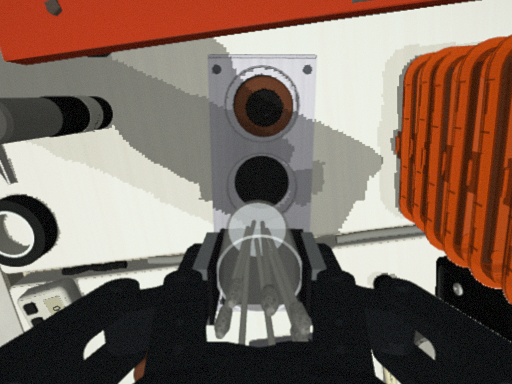

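View pics/s8.png

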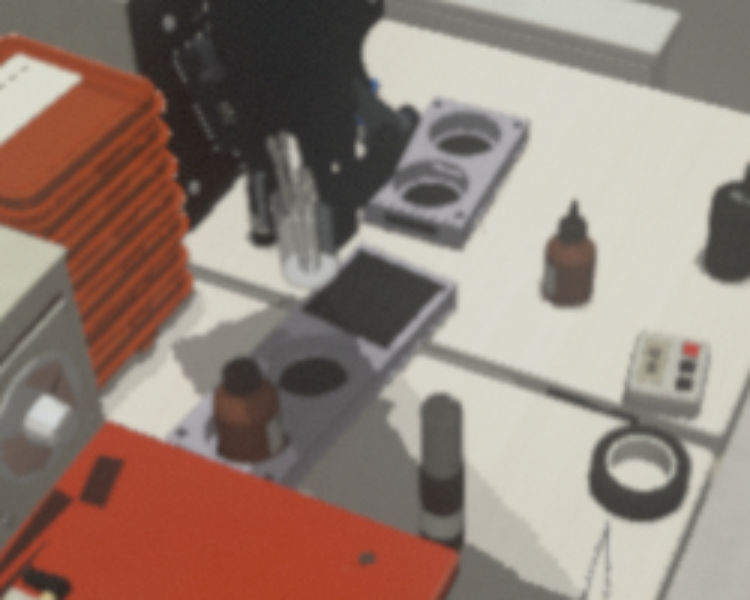

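Emit:
drive_tool(rotation=[[0, 0, 0], [0, 0, 0], [0, 0, 0], [0, 0, 0], [0, 0, 0], [0, 0, 0], [0, 0, 0], [0, 0, 0], [0, 0, 0], [0, 0, 0]], travel=[[0.1, 0.1, 1], [0.2, 0.1, 2.5], [0.2, 0.1, 4], [0.2, 0.1, 5.5], [0.2, 0.1, 6.6], [0.2, 0.1, 7.4], [0.2, 0.1, 8.0], [0.2, 0.1, 8.5], [0.2, 0.1, 8.7], [0.2, 0.1, 8.7]], gripper=[2.8, 2.8, 2.8, 2.8, 2.8, 2.8, 2.8, 2.8, 2.8, 2.8])

```text
clock: 13.37
ee_pos: [0.5628, -0.1386, 0.0573]
ee_rot: [0.001, 0.752, 0.66, 0.001]
contact_force: [-0.5, 0.3, 0.2]
width: 0.0322
```

```bash
python3 - <<'E'
from h import *
d=cam("wrist"); cv2.imwrite("pics/w9.png",d["image"][:,:,::-1])
go(.5625,-.1405,.056,-7.7)
E
```

```text
travel [-0.18 -0.02  0.16] rot [0.13 0.   0.23] t 13.42 pos [ 0.563  -0.1387  0.0576] w 0.0324
```

View pics/w9.png

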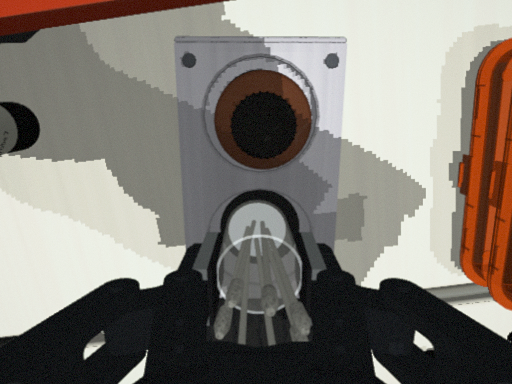

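Pot in its hole, centred at (258,240). I'll lower it a touch, release it and rise.

Emit:
drive_tool(rotation=[[0, 0, 0], [0, 0, 0], [0, 0, 0], [0, 0, 0], [0, 0, 0], [0, 0, 0], [0, 0, 0], [0, 0, 0], [0, 0, 0], [0, 0, 0]], travel=[[-0.1, 0, 0.1], [-0.1, 0, 0.2], [-0.1, 0, 0.2], [-0.1, 0, 0.2], [-0.1, 0, 0.2], [-0.1, 0, -0.5], [-0.1, 0, -2.5], [-0.1, 0, -5.5], [-0.1, 0, -9], [-0.1, 0, -13]], gripper=[2.8, 2.8, 5.5, 5.5, 5.5, 5.5, 5.5, 5.5, 5.5, 5.5])

```text
clock: 14.25
ee_pos: [0.5614, -0.1392, 0.1883]
ee_rot: [-0.0, 0.752, 0.659, -0.0]
contact_force: [1.3, 0.1, -0.4]
width: 0.0552
```

```bash
python3 - <<'E'
from h import *
d=cam("wrist"); cv2.imwrite("pics/w10.png",d["image"][:,:,::-1])
go(.4565,-.2745,.18,0)
E
```

```text
travel [-14.63  -9.1    1.54] rot [ 0.74  0.12 -7.52] t 14.3 pos [ 0.5657 -0.1413  0.1964] w 0.0552
```

View pics/w10.png

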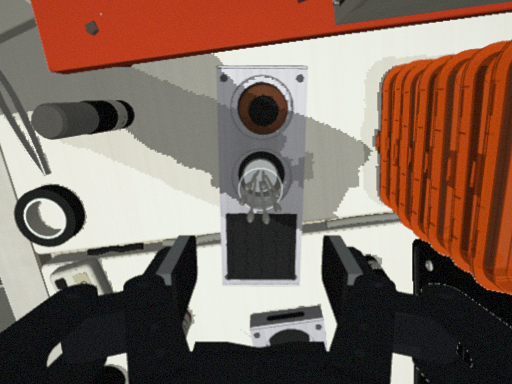

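```bash
python3 - <<'E'
from h import *
go(.375,-.226,.18,9.5)
E
```

```text
travel [-10.89 -17.82   1.43] rot [  0.73   0.18 -17.02] t 14.3 pos [ 0.5657 -0.1413  0.1964] w 0.0552
```

Emit:
drive_tool(rotation=[[0, 0, -1], [0, 0, -3], [0, 0, -5.5], [0, 0, -8], [0, 0, -11], [0, 0, -14], [0, 0, -16.5], [0, 0, -17], [0, 0, -17], [0, 0, -17]], travel=[[-1, -1.5, 0], [-2.5, -4, 0], [-4.3, -7, 0], [-6.2, -10, 0], [-8, -13, 0], [-9.5, -15.5, 0], [-10.5, -17.2, 0], [-10.9, -17.8, 0], [-10.9, -17.8, 0], [-10.9, -17.8, 0]], gripper=[6.5, 6.5, 6.5, 6.5, 6.5, 6.5, 6.5, 6.5, 6.5, 6.5])

```text
clock: 15.13
ee_pos: [0.373, -0.2246, 0.1874]
ee_rot: [0.002, 0.646, 0.763, 0.001]
contact_force: [0.7, -0.5, -0.3]
width: 0.0649
```

```bash
python3 - <<'E'
from h import *
d=cam("wrist"); cv2.imwrite("pics/w11.png",d["image"][:,:,::-1])
P=pts(d)
m=(P[...,2]>.012)&(P[...,2]<.026)&(d["depth"]>.1)&(P[...,0]>.33)&(P[...,0]<.42)&(P[...,1]>-.27)&(P[...,1]<-.185)
r=cv2.minAreaRect((P[m][:,:2]*1000).astype(np.float32)); print(r)
go(.375,-.226,.028,9.5)
E
```

```text
((376.7003173828125, -226.96388244628906), (44.29070281982422, 49.213382720947266), 9.264167785644531)
travel [-0.18  0.05 15.93] rot [0.21 0.07 0.07] t 15.18 pos [ 0.3736 -0.2242  0.1873] w 0.065
```

View pics/w11.png

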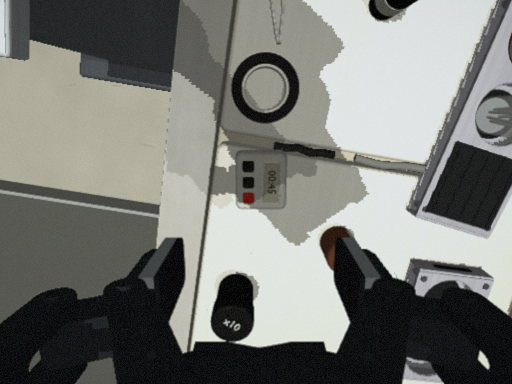

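Emit:
drive_tool(rotation=[[0, 0, 0], [0, 0, 0], [0, 0, 0], [0, 0, 0], [0, 0, 0], [0, 0, 0], [0, 0, 0], [0, 0, 0], [0, 0, 0], [0, 0, 0]], travel=[[-0.1, 0.1, 1], [-0.2, 0.2, 3], [-0.2, 0.2, 6], [-0.2, 0.2, 9], [-0.2, 0.2, 12], [-0.2, 0.2, 14], [-0.2, 0.2, 15.3], [-0.2, 0.2, 15.8], [-0.2, 0.2, 16], [-0.2, 0.2, 16]], gripper=[6.5, 6.5, 6.5, 6.5, 6.5, 6.5, 6.5, 6.5, 6.5, 6.5])

```text
clock: 16.02
ee_pos: [0.3858, -0.2311, 0.0334]
ee_rot: [-0.009, 0.644, 0.765, -0.001]
contact_force: [-0.6, -0.2, -1.1]
width: 0.0653
```

Emit:
drive_tool(rotation=[[0, 0, 0], [0, 0, 0], [0, 0, 0], [0, 0, 0], [0, 0, 0]], travel=[[0, 0, 0], [0, 0, 0], [0, 0, 0], [0, 0, 0], [0, 0, 0]], gripper=[4, 4, 4, 4, 4])

```text
clock: 16.43
ee_pos: [0.3837, -0.2317, 0.0354]
ee_rot: [-0.008, 0.646, 0.763, -0.001]
contact_force: [0.3, 0.9, -0.4]
width: 0.0448
```

```bash
python3 - <<'E'
from h import *
d=cam("wrist"); cv2.imwrite("pics/w12.png",d["image"][:,:,::-1])
go(.5547,-.2005,.11,-7.7)
E
```

```text
travel [ 0.35 17.29 -7.67] rot [-0.8  -0.57 17.19] t 16.48 pos [ 0.3837 -0.2317  0.0354] w 0.0445
```

View pics/w12.png

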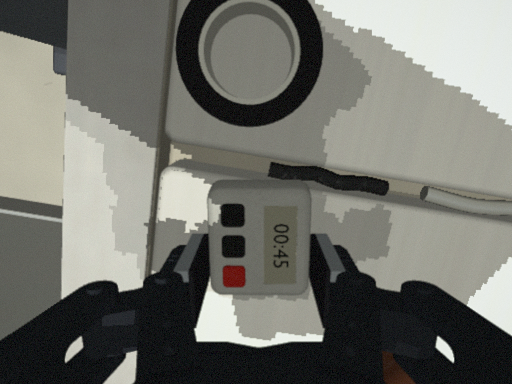

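Near the base the reach limit held the tool 8 mm farther out and 6 mm higher than asked. The timer is still gripped (opening 44.8 mm), so I'm lifting gently and checking.

Emit:
drive_tool(rotation=[[0, 0, 0], [0, 0, 0], [0, 0, 0], [0, 0, 0], [0, 0, 0], [0, 0, 0]], travel=[[0, 0, -0.3], [0, 0, -0.7], [0, 0, -1.2], [0, 0, -2], [0, 0, -2.5], [0, 0, -2.5]], gripper=[4, 4, 4, 4, 4, 4], newtons=45)

```text
clock: 16.98
ee_pos: [0.3842, -0.2322, 0.0611]
ee_rot: [-0.008, 0.646, 0.763, -0.001]
contact_force: [0.0, 0.4, -1.2]
width: 0.0436
```

```bash
python3 - <<'E'
from h import *
d=cam("wrist"); cv2.imwrite("pics/w13.png",d["image"][:,:,::-1])
go(.5547,-.2005,.11,-7.7)
P=pts(d); 
for u,v in((222,186),(298,190),(258,200),(245,285),(300,280),(215,230)):print(P[v,u].round(4))
d=cam("scene"); cv2.imwrite("pics/s13.png",cv2.resize(d["image"][130:270,240:400],None,fx=4,fy=4)[:,:,::-1])
E
```

```text
travel [ 0.34 17.28 -5.14] rot [-0.79 -0.51 17.25] t 17.03 pos [ 0.3842 -0.2321  0.0607] w 0.0441
[ 0.3642 -0.2045  0.0373]
[ 0.3957 -0.2002  0.0399]
[ 0.38   -0.2068  0.0417]
[ 0.3809 -0.2468  0.0408]
[ 0.4043 -0.2397  0.0416]
[ 0.3642 -0.2233  0.0406]
```

View pics/w13.png

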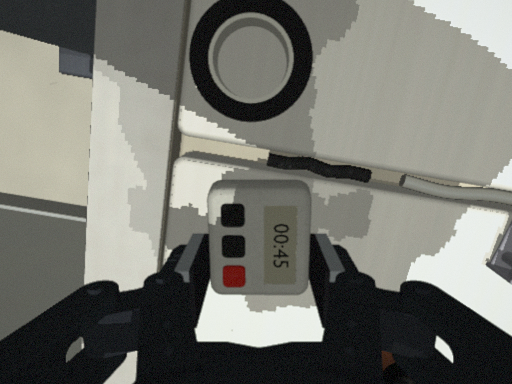

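View pics/s13.png

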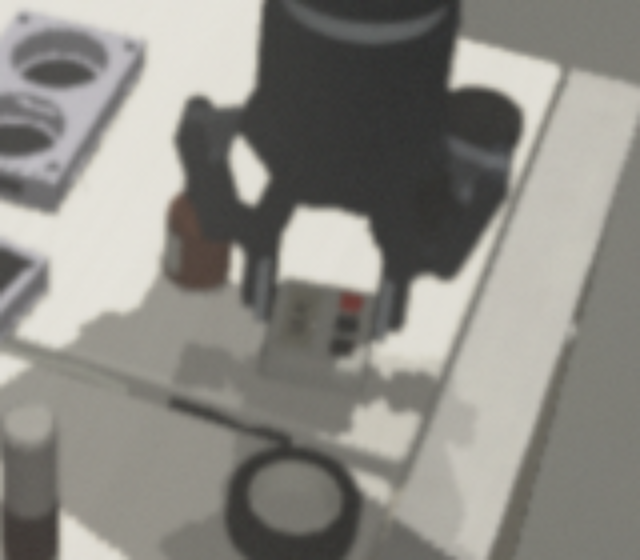

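```bash
python3 - <<'E'
from h import *
d=cam("wrist"); c=plane(d,[(260,181),(258,294),(208,240),(312,240)],.042); print(c)
ctr=(c[0]+c[1])/2
s=bot.sense(); h=np.radians(9.6); xv=np.array([-np.sin(h),np.cos(h)]); yv=np.array([np.cos(h),np.sin(h)])
o=ctr[:2]-s["ee_pos"][:2]; ox,oy=o@xv,o@yv; print("off",ox,oy)
h=np.radians(-7.7); xv=np.array([-np.sin(h),np.cos(h)]); yv=np.array([np.cos(h),np.sin(h)])
T=np.array([.5547,-.2005])-ox*xv; print(T); go(T[0],T[1],.12,-7.7)
E
```

```text
[[ 0.37924107 -0.19826247  0.042     ]
 [ 0.38692847 -0.24879456  0.042     ]
 [ 0.36182476 -0.22721774  0.042     ]
 [ 0.40512264 -0.21966903  0.042     ]]
off 0.00839306114194736 0.0005894119879464307
[ 0.55357545 -0.20881738]
travel [-0.46 17.04 -6.22] rot [-0.83 -0.57 17.24] t 17.13 pos [ 0.3839 -0.2319  0.0601] w 0.0439
```

Emit:
drive_tool(rotation=[[0, 0, 0], [0, 0, 0], [0, 0, 1], [0, 0, 4], [0, 0, 7], [0, 0, 10], [0, 0, 13], [0, 0, 16], [0, 0, 17.2], [0, 0, 17.2]], travel=[[0, 0, -2], [0, 0.5, -4.5], [-0.1, 2, -6], [-0.2, 4.5, -6.2], [-0.3, 7.5, -6.2], [-0.3, 10.5, -6.2], [-0.4, 13.2, -6.2], [-0.4, 15.5, -6.2], [-0.4, 16.8, -6.2], [-0.4, 17, -6.2]], gripper=[4, 4, 4, 4, 4, 4, 4, 4, 4, 4])

```text
clock: 17.97
ee_pos: [0.5558, -0.2066, 0.1186]
ee_rot: [-0.008, 0.751, 0.66, -0.002]
contact_force: [1.0, 0.1, -1.0]
width: 0.0438
```

```bash
python3 - <<'E'
from h import *
d=cam("wrist"); cv2.imwrite("pics/w14.png",d["image"][:,:,::-1])
go(.5537,-.208,.061,-7.7)
E
```

```text
travel [-0.12  0.07  5.78] rot [-0.93 -0.46  0.23] t 18.02 pos [ 0.554  -0.2073  0.1188] w 0.0437
```

View pics/w14.png

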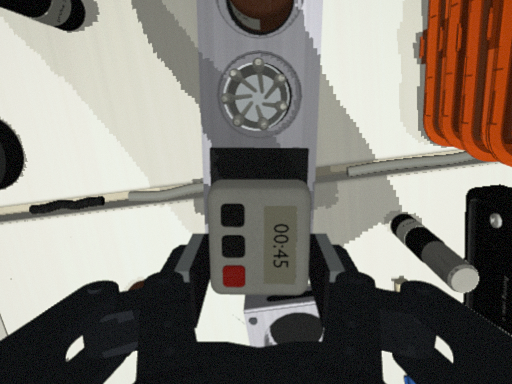

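Emit:
drive_tool(rotation=[[0, 0, 0], [0, 0, 0], [0, 0, 0], [0, 0, 0], [0, 0, 0], [0, 0, 0], [0, 0, 0], [0, 0, 0], [0, 0, 0]], travel=[[-0.1, 0.1, 1], [-0.1, 0.1, 2.2], [-0.1, 0.1, 3.4], [-0.1, 0.1, 4.4], [-0.1, 0.1, 5.1], [-0.1, 0.1, 5.5], [-0.1, 0.1, 5.7], [-0.1, 0.1, 5.8], [-0.1, 0.1, 5.8]], gripper=[4, 4, 4, 4, 4, 4, 4, 4, 4])

```text
clock: 18.77
ee_pos: [0.5531, -0.2091, 0.0619]
ee_rot: [-0.008, 0.753, 0.658, -0.002]
contact_force: [0.6, 0.2, -0.9]
width: 0.0439
```

```bash
python3 - <<'E'
from h import *
d=cam("wrist"); cv2.imwrite("pics/w15.png",d["image"][:,:,::-1])
go(.5537,-.208,.0595,-7.7)
E
```

```text
travel [0.11 0.03 0.26] rot [-0.87 -0.43  0.03] t 18.82 pos [ 0.5533 -0.209   0.0621] w 0.0439
```

View pics/w15.png

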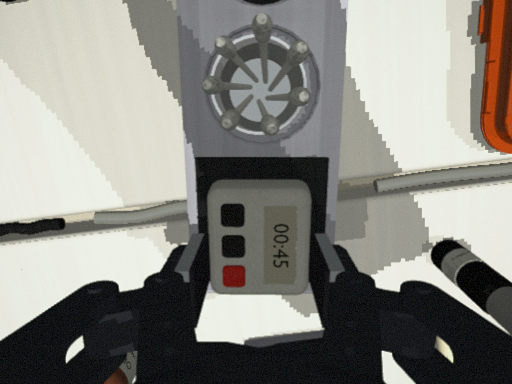

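```bash
python3 - <<'E'
from h import *
d=cam("wrist"); print("pad far",plane(d,[(262,158)],.024)); c=plane(d,[(260,181),(258,294),(208,240),(312,240)],.0445); print(c,(c[0]+c[1])/2)
h=np.radians(-7.7); yc=np.array([-np.sin(h),np.cos(h)]); 
padf=plane(d,[(262,158)],.024)[0,:2]; print("gap",(padf-c[0,:2])@yc)
c2=np.array([.5622,-.144]);ctr=((c[0]+c[1])/2)[:2]; print("timer y in carrier",(ctr-c2)@yc,"x",(ctr-c2)@[np.cos(h),np.sin(h)])
E
```

```text
pad far [[ 0.56020129 -0.16922787  0.024     ]]
[[ 0.55874801 -0.17513199  0.0445    ]
 [ 0.55116303 -0.2254817   0.0445    ]
 [ 0.53366321 -0.19755607  0.0445    ]
 [ 0.57702483 -0.20308431  0.0445    ]] [ 0.55495552 -0.20030685  0.0445    ]
gap 0.00604560470329647
timer y in carrier -0.05676980145443634 x 0.0003651782932190416
```

The gap to the pad's far edge is 6.0 mm (6 mm expected), so the timer is centred. Lowering and releasing.

Emit:
drive_tool(rotation=[[0, 0, 0], [0, 0, 0], [0, 0, 0], [0, 0, 0], [0, 0, 0], [0, 0, 0], [0, 0, 0], [0, 0, 0], [0, 0, 0], [0, 0, 0]], travel=[[0, 0, 0.2], [0, 0, 0.2], [0, 0, 0.2], [0, 0, 0.2], [0, 0, 0.2], [0, 0, 0], [0, 0, -2.5], [0, 0, -5.5], [0, 0, -9], [0, 0, -12]], gripper=[4, 4, 6, 6, 6, 6, 6, 6, 6, 6])

```text
clock: 19.7
ee_pos: [0.5547, -0.2104, 0.1838]
ee_rot: [-0.008, 0.753, 0.658, -0.002]
contact_force: [0.9, -0.5, -0.6]
width: 0.0597
```

```bash
python3 - <<'E'
from h import *
go(.457,-.2745,.16,1.3)
d=cam("wrist"); cv2.imwrite("pics/w16.png",d["image"][:,:,::-1])
E
```

```text
travel [-7.68 -8.78  2.46] rot [-0.86 -0.48 -9.  ] t 19.7 pos [ 0.5547 -0.2104  0.1838] w 0.0597
```

View pics/w16.png

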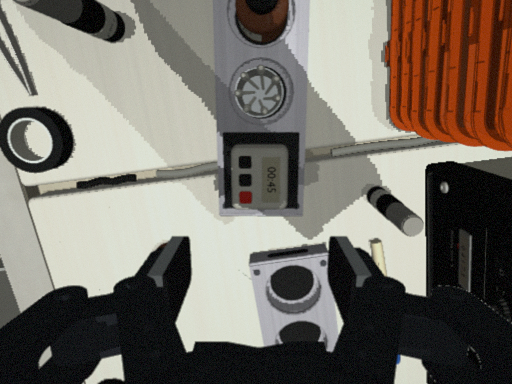

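Emit:
drive_tool(rotation=[[0, 0, -1], [-0.2, -0.1, -3], [-0.5, -0.3, -5], [-0.9, -0.5, -7], [-0.9, -0.5, -9], [-0.9, -0.5, -9], [-0.9, -0.5, -9], [-0.9, -0.5, -9]], travel=[[-1, -1.2, 0], [-2.8, -3.2, 0], [-4.8, -5.5, 0.5], [-6.5, -7.5, 1.5], [-7.4, -8.5, 2.2], [-7.7, -8.8, 2.5], [-7.7, -8.8, 2.5], [-7.7, -8.8, 2.5]], gripper=[6, 6, 6, 6, 6, 6, 6, 6])

```text
clock: 20.42
ee_pos: [0.4581, -0.274, 0.1576]
ee_rot: [0.0, 0.699, 0.715, 0.001]
contact_force: [0.6, -0.1, 0.3]
width: 0.0602
```

```bash
python3 - <<'E'
from h import *
d=cam("wrist"); cv2.imwrite("pics/w17.png",d["image"][:,:,::-1])
P=pts(d)
m=(P[...,2]>.02)&(P[...,2]<.09)&(d["depth"]>.1)&(P[...,0]>.42)&(P[...,0]<.49)&(P[...,1]>-.31)&(P[...,1]<-.25)
p=P[m]; print(p.min(0),p.max(0)); q=p[p[:,2]<.05]; print(np.percentile(q,2,0),np.percentile(q,98,0))
m=(P[...,2]>.03)&(P[...,2]<.09)&(d["depth"]>.1)&(P[...,0]>.33)&(P[...,0]<.41)&(P[...,1]>-.39)&(P[...,1]<-.3)
p=P[m]; print("can",p.min(0),p.max(0))
go(.457,-.2745,.045,1.3)
E
```

```text
[ 0.44228213 -0.29129238  0.02008703] [ 0.4737053  -0.26073823  0.0749037 ]
[ 0.44326653 -0.2874339   0.02243625] [ 0.47270128 -0.26110681  0.04559739]
can [ 0.35267067 -0.34519185  0.03001067] [ 0.37510714 -0.32473412  0.05641127]
travel [-0.08 -0.18 11.27] rot [ 0.11 -0.02  0.11] t 20.47 pos [ 0.4586 -0.2737  0.1577] w 0.0602
```

View pics/w17.png

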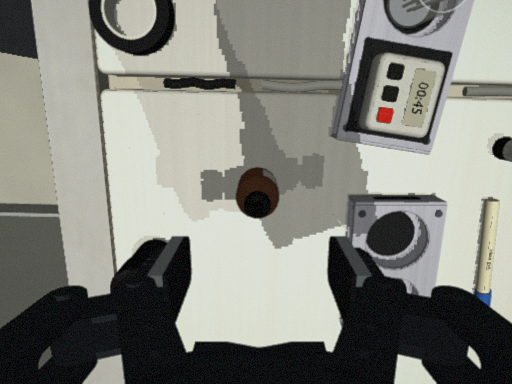

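Emit:
drive_tool(rotation=[[0, 0, 0], [0, 0, 0], [0, 0, 0], [0, 0, 0], [0, 0, 0], [0, 0, 0], [0, 0, 0], [0, 0, 0]], travel=[[-0.2, 0, 1], [-0.2, 0, 3], [-0.2, 0, 6], [-0.2, 0, 8.5], [-0.2, 0, 10.3], [-0.2, 0, 11.1], [-0.2, 0, 11.3], [-0.2, 0, 11.3]], gripper=[6, 6, 6, 6, 6, 6, 6, 6], newtons=35)

```text
clock: 21.13
ee_pos: [0.4574, -0.2763, 0.0443]
ee_rot: [0.0, 0.699, 0.715, 0.0]
contact_force: [0.3, 0.3, 1.0]
width: 0.0599
```

Emit:
drive_tool(rotation=[[0, 0, 0], [0, 0, 0], [0, 0, 0], [0, 0, 0], [0, 0, 0]], travel=[[0, 0, 0], [0, 0, 0], [0, 0, 0], [0, 0, 0], [0, 0, 0]], gripper=[2.6, 2.6, 2.6, 2.6, 2.6])

```text
clock: 21.55
ee_pos: [0.4577, -0.2767, 0.0457]
ee_rot: [0.001, 0.699, 0.715, 0.001]
contact_force: [-0.4, 1.2, 7.0]
width: 0.031
```

```bash
python3 - <<'E'
from h import *
d=cam("wrist"); cv2.imwrite("pics/w18.png",d["image"][:,:,::-1])
go(.569,-.3132,.125,1.3)
E
```

```text
travel [-3.91 11.06 -7.9 ] rot [0.13 0.05 0.04] t 21.6 pos [ 0.4577 -0.2768  0.0457] w 0.0314
```

View pics/w18.png

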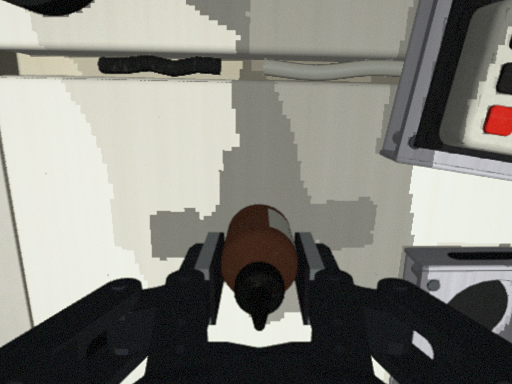

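Emit:
drive_tool(rotation=[[0, 0, 0], [0, 0, 0], [0, 0, 0], [0, 0, 0], [0, 0, 0], [0, 0, 0], [0, 0, 0]], travel=[[0, 0, -0.5], [0, 0, -1.5], [0, 0, -3.2], [0, 0, -5], [0, 0, -6.7], [0, 0, -7.8], [0, 0, -8]], gripper=[2.6, 2.6, 2.6, 2.6, 2.6, 2.6, 2.6])

```text
clock: 22.18
ee_pos: [0.4578, -0.277, 0.1268]
ee_rot: [0.002, 0.699, 0.715, 0.0]
contact_force: [0.0, -0.8, -0.8]
width: 0.0307
```

Emit:
drive_tool(rotation=[[0, 0, 0], [0, 0, 0], [0, 0, 0], [0, 0, 0], [0, 0, 0], [0, 0, 0], [0, 0, 0], [0, 0, 0]], travel=[[-0.3, 0.7, 0], [-0.8, 2.2, 0], [-1.6, 4.5, 0], [-2.5, 7, 0], [-3.2, 9.2, 0], [-3.7, 10.5, 0], [-3.9, 11, 0], [-3.9, 11, 0]], gripper=[2.6, 2.6, 2.6, 2.6, 2.6, 2.6, 2.6, 2.6])

```text
clock: 22.85
ee_pos: [0.5686, -0.3127, 0.1234]
ee_rot: [-0.0, 0.698, 0.716, 0.0]
contact_force: [-0.1, 0.6, 0.6]
width: 0.031
```

```bash
python3 - <<'E'
from h import *
d=cam("wrist"); cv2.imwrite("pics/w19.png",d["image"][:,:,::-1])
go(.569,-.3132,.052,1.3)
E
```

```text
travel [-0.07  0.18  7.15] rot [-0.08 -0.06  0.04] t 22.9 pos [ 0.5672 -0.3126  0.1235] w 0.0311
```

View pics/w19.png

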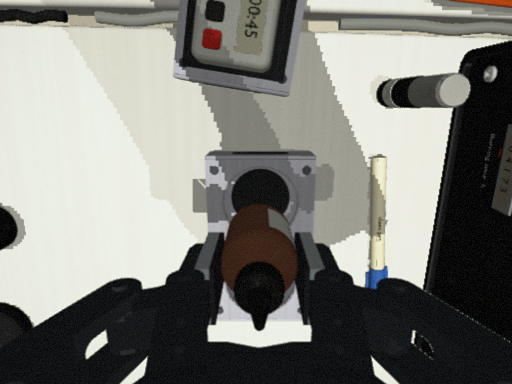

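Emit:
drive_tool(rotation=[[0, 0, 0], [0, 0, 0], [0, 0, 0], [0, 0, 0], [0, 0, 0], [0, 0, 0], [0, 0, 0], [0, 0, 0], [0, 0, 0], [0, 0, 0]], travel=[[0, 0.1, 1], [0, 0.1, 2.4], [0, 0.1, 3.6], [0, 0.1, 4.6], [0, 0.1, 5.5], [0, 0.1, 6.2], [0, 0.1, 6.7], [0, 0.1, 7.1], [0, 0.1, 7.2], [0, 0.1, 7.2]], gripper=[2.6, 2.6, 2.6, 2.6, 2.6, 2.6, 2.6, 2.6, 2.6, 2.6])

```text
clock: 23.73
ee_pos: [0.569, -0.3128, 0.0526]
ee_rot: [0.0, 0.699, 0.715, 0.0]
contact_force: [0.5, 0.1, -0.6]
width: 0.0311
```

```bash
python3 - <<'E'
from h import *
d=cam("wrist"); cv2.imwrite("pics/w20.png",d["image"][:,:,::-1])
go(.569,-.3132,.0507,1.3)
E
```

```text
travel [-0.02 -0.01  0.22] rot [0.05 0.01 0.03] t 23.78 pos [ 0.5691 -0.313   0.0529] w 0.0309
```

View pics/w20.png

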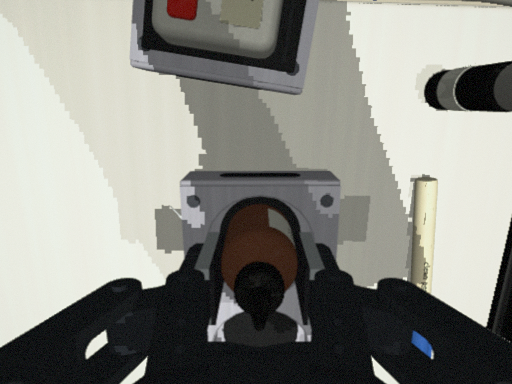

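The dropper is in its hole, centred at (258,245). Releasing and rising.

Emit:
drive_tool(rotation=[[0, 0, 0], [0, 0, 0], [0, 0, 0], [0, 0, 0], [0, 0, 0], [0, 0, 0], [0, 0, 0], [0, 0, 0], [0, 0, 0], [0, 0, 0]], travel=[[0, 0, 0.2], [0, 0, 0.2], [0, 0, 0.2], [0, 0, 0.2], [0, 0, 0.2], [0, 0, -0.5], [0, 0, -3], [0, 0, -6.5], [0, 0, -10], [0, 0, -11.5]], gripper=[2.6, 2.6, 5.5, 5.5, 5.5, 5.5, 5.5, 5.5, 5.5, 5.5])

```text
clock: 24.62
ee_pos: [0.5701, -0.3148, 0.1729]
ee_rot: [0.004, 0.699, 0.715, 0.0]
contact_force: [-1.1, 0.1, 1.1]
width: 0.0552
```

```bash
python3 - <<'E'
from h import *
go(.37,-.342,.16,1.3)
E
```

```text
travel [ -2.26 -20.08   1.19] rot [0.32 0.25 0.  ] t 24.62 pos [ 0.5701 -0.3148  0.1729] w 0.0552
```

Emit:
drive_tool(rotation=[[0, 0, 0], [0, 0, 0], [0, 0, 0], [0, 0, 0], [0, 0, 0], [0, 0, 0], [0, 0, 0], [0, 0, 0], [0, 0, 0], [0, 0, 0]], travel=[[-0.1, -1, 0], [-0.4, -3.5, 0], [-0.8, -7, 0], [-1.2, -10.5, 0], [-1.6, -14, 0], [-1.9, -17, 0.5], [-2.1, -19, 1], [-2.2, -20, 1], [-2.2, -20, 1], [-2.2, -20, 1]], gripper=[6, 6, 6, 6, 6, 6, 6, 6, 6, 6])

```text
clock: 25.45
ee_pos: [0.3706, -0.3398, 0.158]
ee_rot: [0.001, 0.699, 0.715, 0.001]
contact_force: [0.1, -0.4, 0.1]
width: 0.06
```

```bash
python3 - <<'E'
from h import *
d=cam("wrist"); cv2.imwrite("pics/w21.png",d["image"][:,:,::-1])
P=pts(d)
m=(P[...,2]>.05)&(P[...,2]<.065)&(d["depth"]>.1)&(P[...,0]>.33)&(P[...,0]<.42)&(P[...,1]>-.39)&(P[...,1]<-.3)
p=P[m]; print("can",p.min(0),p.max(0),len(p))
go(.37,-.342,.046,1.3)
E
```

```text
can [ 0.3525823  -0.36144798  0.05010078] [ 0.38933261 -0.32518806  0.05714012] 2218
travel [-0.23 -0.18 11.19] rot [0.15 0.02 0.13] t 25.5 pos [ 0.3715 -0.3396  0.1579] w 0.0597
```

View pics/w21.png

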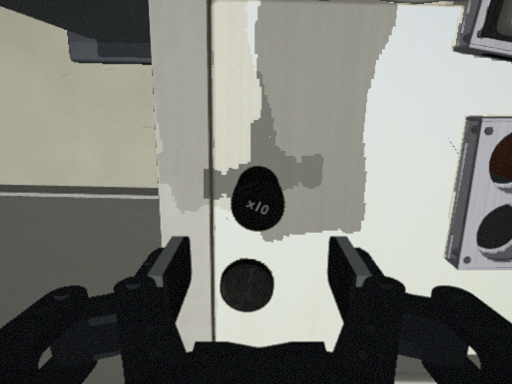

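Emit:
drive_tool(rotation=[[0, 0, 0], [0, 0, 0], [0, 0, 0], [0, 0, 0], [0, 0, 0], [0, 0, 0], [0, 0, 0], [0, 0, 0]], travel=[[-0.2, -0.1, 1], [-0.3, -0.1, 3], [-0.3, -0.1, 6], [-0.3, -0.1, 8.5], [-0.3, -0.1, 10.2], [-0.3, -0.1, 11], [-0.3, -0.1, 11.2], [-0.3, -0.1, 11.2]], gripper=[6, 6, 6, 6, 6, 6, 6, 6], newtons=50)

```text
clock: 26.17
ee_pos: [0.369, -0.3424, 0.0451]
ee_rot: [-0.0, 0.699, 0.715, 0.0]
contact_force: [0.4, -0.1, 0.5]
width: 0.06
```

Emit:
drive_tool(rotation=[[0, 0, 0], [0, 0, 0], [0, 0, 0], [0, 0, 0], [0, 0, 0]], travel=[[0, 0, 0], [0, 0, 0], [0, 0, 0], [0, 0, 0], [0, 0, 0]], gripper=[3, 3, 3, 3, 3])

```text
clock: 26.58
ee_pos: [0.3692, -0.3429, 0.0466]
ee_rot: [0.001, 0.699, 0.715, 0.0]
contact_force: [-0.1, 0.9, 5.9]
width: 0.0359
```

```bash
python3 - <<'E'
from h import *
d=cam("wrist"); cv2.imwrite("pics/w22.png",d["image"][:,:,::-1])
go(.57,-.3712,.13,1.3)
E
```

```text
travel [-3.31 20.03 -8.3 ] rot [0.12 0.07 0.04] t 26.63 pos [ 0.3692 -0.3429  0.0466] w 0.0361
```

View pics/w22.png

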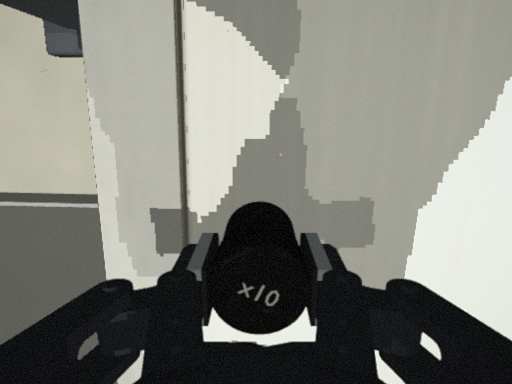

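Emit:
drive_tool(rotation=[[0, 0, 0], [0, 0, 0], [0, 0, 0], [0, 0, 0], [0, 0, 0], [0, 0, 0], [0, 0, 0]], travel=[[0, 0, -0.5], [0, 0, -1.5], [0, 0, -3.2], [0, 0, -5], [0, 0, -6.8], [0, 0, -8], [0, 0, -8.3]], gripper=[3, 3, 3, 3, 3, 3, 3])

```text
clock: 27.22
ee_pos: [0.3691, -0.3429, 0.1305]
ee_rot: [0.002, 0.699, 0.715, 0.0]
contact_force: [0.7, -0.1, -1.0]
width: 0.0359
```

Emit:
drive_tool(rotation=[[0, 0, 0], [0, 0, 0], [0, 0, 0], [0, 0, 0], [0, 0, 0], [0, 0, 0], [0, 0, 0], [0, 0, 0], [0, 0, 0], [0, 0, 0]], travel=[[-0.6, 0.8, 0], [-1.4, 2.5, 0], [-2.3, 5, 0], [-3, 8, 0], [-3.3, 11, 0], [-3.3, 14, 0], [-3.3, 17, 0], [-3.3, 19, 0], [-3.3, 19.9, 0], [-3.3, 20, 0]], gripper=[3, 3, 3, 3, 3, 3, 3, 3, 3, 3])

```text
clock: 28.05
ee_pos: [0.5718, -0.3689, 0.1272]
ee_rot: [-0.0, 0.697, 0.717, 0.001]
contact_force: [0.1, 0.4, -1.4]
width: 0.036
```

```bash
python3 - <<'E'
from h import *
d=cam("wrist"); cv2.imwrite("pics/w23.png",d["image"][:,:,::-1])
go(.57,-.3715,.053,1.3)
E
```

```text
travel [-0.19  0.01  7.44] rot [-0.02 -0.08  0.15] t 28.1 pos [ 0.5698 -0.3697  0.1274] w 0.0362
```

View pics/w23.png

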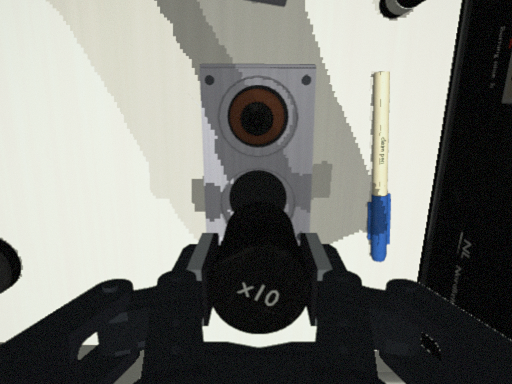

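Emit:
drive_tool(rotation=[[0, 0, 0], [0, 0, 0], [0, 0, 0], [0, 0, 0], [0, 0, 0], [0, 0, 0], [0, 0, 0], [0, 0, 0], [0, 0, 0], [0, 0, 0]], travel=[[-0.1, 0, 1], [-0.1, 0, 2.4], [-0.1, 0, 3.8], [-0.1, 0, 5], [-0.1, 0, 5.9], [-0.1, 0, 6.6], [-0.1, 0, 7.1], [-0.1, 0, 7.4], [-0.1, 0, 7.5], [-0.1, 0, 7.5]], gripper=[3, 3, 3, 3, 3, 3, 3, 3, 3, 3])

```text
clock: 28.93
ee_pos: [0.5694, -0.3719, 0.0538]
ee_rot: [0.0, 0.699, 0.715, 0.0]
contact_force: [0.6, -0.2, -1.5]
width: 0.0361
```

```bash
python3 - <<'E'
from h import *
d=cam("wrist"); cv2.imwrite("pics/w24.png",d["image"][:,:,::-1])
go(.57,-.3715,.0516,1.3)
E
```

```text
travel [0.06 0.05 0.24] rot [0.06 0.02 0.04] t 28.98 pos [ 0.5695 -0.3721  0.054 ] w 0.0356
```

View pics/w24.png

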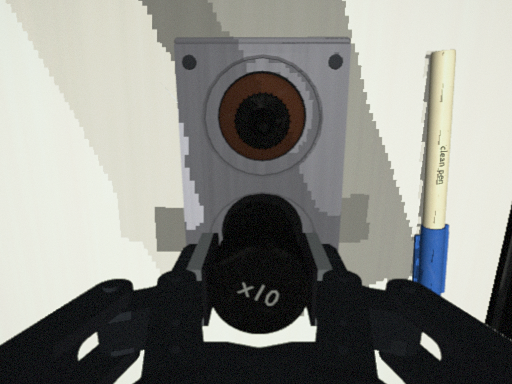

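The canister is in the second hole at (260,240). Releasing and rising clear.

Emit:
drive_tool(rotation=[[0, 0, 0], [0, 0, 0], [0, 0, 0], [0, 0, 0], [0, 0, 0], [0, 0, 0], [0, 0, 0], [0, 0, 0], [0, 0, 0], [0, 0, 0]], travel=[[0, 0, 0.2], [0, 0, 0.2], [0, 0, 0.2], [0, 0, 0.2], [0, 0, 0.2], [0, 0, -0.5], [0, 0, -3], [0, 0, -6.5], [0, 0, -10], [0, 0, -13]], gripper=[3, 3, 5.5, 5.5, 5.5, 5.5, 5.5, 5.5, 5.5, 5.5])

```text
clock: 29.82
ee_pos: [0.5693, -0.3724, 0.1866]
ee_rot: [0.001, 0.699, 0.715, 0.0]
contact_force: [-0.0, -0.5, 1.3]
width: 0.0549
```

Emit:
drive_tool(rotation=[[0, 0, 0], [0, 0, 0], [0, 0, 0], [0, 0, 0], [0, 0, 0], [0, 0, 0], [0, 0, 0], [0, 0, 0], [0, 0, 0], [0, 0, 0]], travel=[[0, -1, -2], [0, -3, -4], [0, -5.5, -7], [-2, -8, -9], [-4, -10.5, -11], [-6, -12.5, -12], [-8, -14, -12], [-9.5, -15, -12], [-10, -15, -12], [-10, -15, -12]], gripper=[5.5, 5.5, 5.5, 5.5, 5.5, 5.5, 5.5, 5.5, 5.5, 5.5])

```text
clock: 30.65
ee_pos: [0.4208, -0.4766, 0.3041]
ee_rot: [0.001, 0.7, 0.714, 0.0]
contact_force: [1.2, 0.4, 0.3]
width: 0.0546
```

```bash
python3 - <<'E'
from h import *
print(bot.sense()["ee_pos"])
for n in("scene","top"):
    d=cam(n); cv2.imwrite(f"pics/{n}F.png",d["image"][:,:,::-1]); P=pts(d)
    for nm,c,zr in(("primer",(.5708,-.0806),(.04,.08)),("pot",(.563,-.138),(.035,.11)),("timer",(.5546,-.2005),(.036,.06)),("drop",(.569,-.313),(.035,.1)),("can",(.57,-.3712),(.04,.08)),("tube",(.447,-.069),(.03,.13))):
        m=(np.hypot(P[...,0]-c[0],P[...,1]-c[1])<.035)&(P[...,2]>zr[0])&(P[...,2]<zr[1]); p=P[m]
        if len(p)>10: print(n,nm,len(p),p.min(0).round(3),p.max(0).round(3),((p.min(0)+p.max(0))/2).round(4)[:2])
E
```

```text
[ 0.42081275 -0.47658336  0.30413228]
scene primer 400 [ 0.554 -0.095  0.04 ] [ 0.589 -0.064  0.072] [ 0.5718 -0.0795]
scene pot 509 [ 0.545 -0.157  0.035] [ 0.58  -0.121  0.098] [ 0.5626 -0.139 ]
scene timer 517 [ 0.53  -0.229  0.036] [ 0.577 -0.175  0.046] [ 0.5531 -0.2022]
scene drop 250 [ 0.553 -0.319  0.035] [ 0.583 -0.296  0.083] [ 0.568  -0.3079]
scene can 312 [ 0.552 -0.391  0.04 ] [ 0.588 -0.352  0.065] [ 0.5699 -0.3714]
scene tube 619 [ 0.438 -0.079  0.03 ] [ 0.461 -0.034  0.112] [ 0.4496 -0.0566]
top primer 346 [ 0.552 -0.1    0.041] [ 0.589 -0.064  0.072] [ 0.5707 -0.082 ]
top pot 215 [ 0.544 -0.154  0.035] [ 0.578 -0.122  0.096] [ 0.561  -0.1379]
top timer 649 [ 0.53  -0.228  0.036] [ 0.575 -0.175  0.046] [ 0.5525 -0.2015]
top drop 230 [ 0.554 -0.326  0.036] [ 0.583 -0.296  0.08 ] [ 0.5686 -0.3113]
top can 266 [ 0.56  -0.389  0.04 ] [ 0.586 -0.352  0.065] [ 0.5735 -0.3706]
```

View pics/sceneF.png

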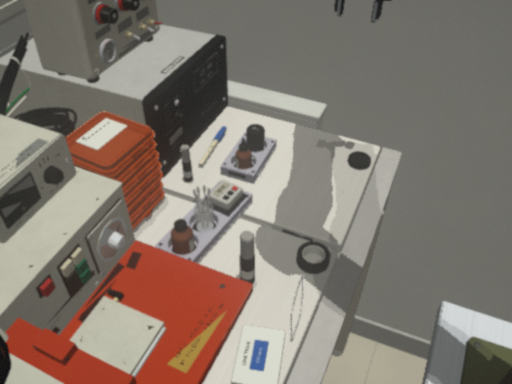

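View pics/topF.png

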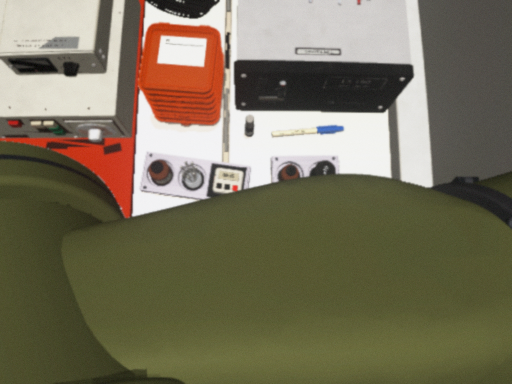

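```bash
python3 -c "
from cell import bot
print(bot.sense()['contact_force'].round(1)); print(bot.hand_in())"
```

```text
[-0.5  0.1 -0.7]
the job is handed in; nothing more can be done
None
```

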